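# Slide the top glass plate off its stack into the gel caster and close the gate

### The arm

A 7-joint arm with a two-finger parallel gripper is mounted at the origin on the work surface. World frame = base frame: x ahead of the robot, y to its left, z up, the work surface at z = 0. Lengths are in m, angles in rad, forces in N, time in s.
With the tool pointing down it reaches from about 0.425 to 0.975 m from the base axis. Payload 16.7 kg.
Tool frame: the origin (TCP) lies midway between the tips of the shut fingers; the grasp point (between the pads) lies 19 mm behind it (bot.pinch_z is the distance from the TCP to the grasp point, in m); z points along the fingers, y is the direction in which the jaws open and shut (so a half turn about z gives the same grasp; the last joint's range is limited). The gripper opens to 85 mm and grips with 20 to 120 N. Pads are 22 mm wide; open, the fingers measure 114 mm over their backs; the gripper's body (76 mm by 85 mm) begins 54 mm behind the grasp point. The pads swing forward as they close: fully open they stand 13 mm farther back than shut.
Start: joints at [1.137, 0.426, 0.074, 1.606, -0.034, 1.111, -0.067], TCP at [0.19, -0.648, 0.231] pointing down, gripper open.
Joint ranges: [-2.85, 2.85], [-0.5, 2.14], [-1.23, 1.37], [0.21, 2.46], [-1.02, 4.16], [0.16, 2.05], [-2.73, 2.73]. Speed limits (rad/s): [1.89, 1.89, 2.39, 2.39, 3.01, 3.01, 3.01].

### API

Orientations are given as a unit quaternion [x, y, z, w].
In Python, from workcell import bot gives the robot as it stands.
- The arm moves only by the tool apply_moves, never from a script. Its argument "plan" is a list of rows, each a list of 3 entries, a list of its own where there are three numbers: the opening, from 0 (shut) to 1 (fully open), then the shift along the world's x, y, z in m, then the turn, a rotation vector about the world's x, y, z in rad. In form: [[gripper, [x, y, z], [wx, wy, wz]], ...]. A call has 1 to 5 rows; each row is the pose to reach, as a shift and turn from the pose measured when the call began; what a row does not reach only later rows make up. A row lasts 1/8 s, in which the tool goes at most 62.5 mm and 10.7 degrees, less where a joint would pass 70% of its speed; a pose out of reach is approached as far as the arm can. A call with a gripper value outside its range is refused whole. The fingers move at their own pace and stop on an object; "grip_force" is the grip in N (left out, the last holds). Time passes only in rows, so rows that repeat a pose let the fingers close. It gives the time, the measured TCP pose, the force and the opening at its end, in the units of the state.
- bot.get_obs(): the state, without advancing time (a new reading comes with each control period).
- bot.grab_frame(name): name is "scene" or "side" or "wrist"; returns a dict with "pixels" (400x640x3 uint8, red, green, blue), "z_map" (400x640 float32, m along the optical axis (not along the pixel's ray), 0 where there is no reading), "vertical_fov" (degrees; the focal length in pixels is half the picture's height over the tangent of half this angle, whatever the lens; pixels are square), "cx", "cy" (the principal point, pixels), "k1" (the pictures are not rectified: a ray, as slopes to the right and down, at radius r is drawn at 1 + k1 r^2 times it, then the intrinsics apply), "view" (4x4, takes a point from world to camera coordinates). Camera axes: x right, y down, z forward; pixel columns grow to the right and rows downward; lengths in m; the calibration is good to about 2 mm. A picture is of the moment at which its call begins.
- bot.job_done(): hands the job in, once; it reports no verdict.
The state is a dict: "t": time; "joints": joint angles; "qd": joint speeds; "effort": joint torques, N m; "ee_pos": TCP position; "tool_rot": TCP orientation; "ft_force": force on the tool from outside, world axes, zero at the start; "torque": the same for the moment, N m; "gripper_width": opening from 0.0 (shut) to 1.0 (fully open).
Only numpy, scipy, OpenCV 4.12 (cv2) and the standard library are available. Lean on these libraries where they do the work, as an engineer would, in place of code of your own. Each camera call takes 0.05 s, during which the arm holds its last target.

### The job

Get the gel caster ready for pouring: slide the top glass plate sideways off the stack onto the caster's bed (clean glass clings, so shear it off, never lift or tip it up) until it is fully home against the end stop, leaving the other plates undisturbed where they lie. Then push the sliding gate in until its rubber gasket presses the plate snugly against the fixed wall and holds it there by itself. Work gently, so that neither the glass nor the gate is pushed hard, and leave the other things on the bench alone.

Things in the scene. Friction and masses are not known exactly. Their poses are not given: they have to be found in the camera images.
- caster: fixed gel caster; origin on the work surface under the bed. Black bed 30 mm up, x -76 to +74, y -104 to +66 mm; the +y end is open, no lip. Pale acrylic fixed wall 26 mm high along +x (face x = +58, flared at its +y mouth), sliding gate along -x. At -y an end stop, a bar 88 x 11 x 22 mm, locked with its +y face anywhere from y = -92 to -62 mm: its place is not measured, so feel for it
- wall_foot (a point): point on the fixed wall's inner face, at bed height, at the caster's y = 0; axes as the caster's. A plate pressed against this wall has its centre 50 mm to -x of it
- gate: sliding gate, acrylic wall 10 mm thick, 140 mm long, 26 mm high, sliding along the caster's x (closes to +x, up to 38 mm). No spring: about 6 N of friction keeps it where it is left. Origin: middle of its inner face, at bed height; axes as the caster's. It starts open, with its gasket 16 to 28 mm short of a seated plate. Push the back of its blue lug or pinch the lug's sides
- lug_back (a point): middle of the back face of the gate's blue upright lug, the face to push to the caster's +x, 25 mm above bed height. The lug is 14 mm wide in y, 28 mm long in x, its top 12 mm above this point. Moves with the gate
- gasket_face (a point): centre of the face of the black rubber gasket on the gate's inner side, at bed height; the gasket is 4 mm thick, 136 mm long and yields up to 3 mm at 3 N per mm. Moves with the gate and as it yields
- top_plate: the top glass plate of the stack, pale green, 100 mm in its x, 120 mm in its y, 5 mm thick, about 150 g; on glass or bed it slides at 0.5 to 1.5 N. Origin: centre of its underside. It starts with its y axis roughly along the caster's y, and is to be slid towards the caster's -y
- plate2: the second plate, just under the top one; same size, squarely under it within about 1 mm; loose. Origin: centre of its underside; its top face lies 0.5 to 2 mm higher than the caster's bed (differs each time)
- plate3: the third plate, as plate2, 5 mm lower
- plate4: the lowest plate, as plate2, 10 mm lower, on the stand's rubber mat
- stand: fixed low stand, centred under the stack, 110 x 116 mm, beside the caster's open end; its ends 2 mm inside those of the plates. Between the bed's edge and the stack there is a gap of 8 to 16 mm. Origin: middle of its foot; mat 17 mm above the origin
- bottle_blue: clear lab bottle with a blue cap, 72 mm across, 148 mm tall, a bystander. Origin: centre of its underside
- bottle_orange: clear lab bottle with an orange cap, 72 mm across, 148 mm tall, a bystander. Origin: centre of its underside
- beaker: clear beaker, 72 mm across, 90 mm tall, a bystander. Origin: centre of its underside
- tube_rack: orange microtube rack, 90 x 130 x 53 mm, a bystander. Origin: centre of its underside
- comb: white gel comb lying flat, about 40 x 104 x 8 mm, a bystander. Origin: centre of its underside
- tape_roll: yellow roll of tape lying flat, 80 mm across, 19 mm high, a bystander. Origin: centre of its underside
Mind the look-alikes: they are no part of the job. What is shaped like the top_plate but blue or orange is not meant.

How it is judged:
On the way, in this order (a step that is already met when the one before it is completed fails the run):
1. the top plate lies flat on the bed, home against the end stop (within 2.5 mm), with the gate not yet gripping it (y of end_stop_c0 in the frame of top_plate above -0.068 m and z of top_plate in the frame of wall_foot below 0.002 m and angle between top_plate's own z axis and vertical below 0.02 rad and not (contact force between gate and top_plate above 1.5 N)), for 0.2 s.
2. the gate's gasket presses the plate against the fixed wall (x of top_plate in the frame of wall_foot above -0.052 m and angle between the x axis of top_plate and the x axis of caster, either way round below 0.02 rad and contact force between gate and top_plate above 1.5 N), for 0.2 s.
At the end, for the whole second after the job is handed in: The top plate lies flat on the bed within 2.5 mm of the end stop and within 2 mm of the fixed wall, square to it within 0.02 rad, at rest; the gate's gasket presses on it with more than 1.5 N without help; the three other plates are within 4 mm of where they were (all of step 2 and y of end_stop_c0 in the frame of top_plate above -0.068 m and z of top_plate in the frame of wall_foot below 0.002 m and angle between top_plate's own z axis and vertical below 0.02 rad and linear speed of top_plate below 0.01 m/s and distance of each of plate2, plate3, plate4 from where it was at the start of the episode below 0.004 m); the robot touches nothing.
It fails at once if the top plate is lifted more than 8 mm or tipped more than 0.12 rad (height (world z) of top_plate above 0.04 m or angle between top_plate's own z axis and vertical above 0.12 rad).
It fails at once if a lower plate of the stack is shifted more than 4 mm (distance of any of plate2, plate3, plate4 from where it was at the start of the episode above 0.004 m).
It fails at once if the robot presses on a glass plate with more than 30 N, or drives the plate against the end stop with more than 18 N (contact force between end_stop_c0 and top_plate above 18 N or contact force between the fingers and top_plate above 30 N or contact force between the fingers and plate2 above 30 N or contact force between the fingers and plate3 above 30 N or contact force between the fingers and plate4 above 30 N).
It fails at once if the robot pushes the gate with more than 25 N, or the gate squeezes the plate with more than 20 N (contact force between the fingers and gate above 25 N or contact force between gate and top_plate above 20 N).
It fails at once if a bystander is moved more than 20 mm (distance of any of bottle_blue, bottle_orange, beaker, tube_rack, comb, tape_roll from where it was at the start of the episode above 0.02 m).
It also fails if it takes over 72 s, if anything falls off the work surface, if the arm or the gripper's body presses on something with over 40 N, if the wrist force passes 120 N, or if a joint passes its speed limit or range.

## Working session

There is one attempt and no reset: what is moved stays moved. The work goes in short steps, Python scripts to look and compute and a tool call to move; the robot and the scene stay as the last step left them, time stands still between calls to the robot, and variables do not carry over. Pictures are saved under pics/ and viewed, and the job is handed in when it is done.

Besides the shell and the picture viewer there is one more tool, called after "Emit:" by a JSON object that holds its "api" and its "payload", one argument or row to a line. apply_moves: Moves the arm, as the interface text tells. Its arguments: {"type":"object","properties":{"plan":{"type":"array"},"grip_force":{"type":"number"}},"required":["plan"]}

```bash
ls; mkdir -p pics; cat > h.py <<'E'
import numpy as np, cv2
from workcell import bot
def K(f):
    h=f["pixels"].shape[0]; fl=h/2/np.tan(np.radians(f["vertical_fov"])/2)
    return np.array([[fl,0,f["cx"]],[0,fl,f["cy"]],[0,0,1]])
def slopes(f,uv):
    uv=np.atleast_2d(np.array(uv,float)); k=K(f)
    d=(uv-[f["cx"],f["cy"]])/k[0,0]
    s=d.copy()
    for _ in range(30):
        r2=(s**2).sum(1,keepdims=True); s=d/(1+f["k1"]*r2)
    return s
def ray(f,uv):
    s=slopes(f,uv); V=np.array(f["view"]); R=V[:3,:3]; t=V[:3,3]
    d=np.c_[s,np.ones(len(s))]@R
    return -R.T@t, d
def onz(f,uv,z):
    o,d=ray(f,uv); return o+d*((z-o[2])/d[:,2])[:,None]
def bydepth(f,uv):
    uv=np.atleast_2d(np.array(uv)); o,d=ray(f,uv)
    z=np.array([f["z_map"][int(v),int(u)] for u,v in uv]); return o+d*z[:,None]
def proj(f,P):
    P=np.atleast_2d(P); V=np.array(f["view"]); c=P@V[:3,:3].T+V[:3,3]; s=c[:,:2]/c[:,2:]
    r2=(s**2).sum(1,keepdims=True); s=s*(1+f["k1"]*r2); return s*K(f)[0,0]+[f["cx"],f["cy"]]
def save(f,n): cv2.imwrite("pics/"+n+".png",cv2.cvtColor(f["pixels"],cv2.COLOR_RGB2BGR))
def crop(f,n,x0,y0,x1,y1,s):
    cv2.imwrite("pics/"+n+".png",cv2.resize(cv2.cvtColor(f["pixels"][y0:y1,x0:x1],cv2.COLOR_RGB2BGR),None,fx=s,fy=s,interpolation=cv2.INTER_CUBIC))
E
python3 - <<'E'
from h import *
import pickle
F={}
for n in ["scene","side","wrist"]:
    f=bot.grab_frame(n); save(f,n+"0"); F[n]=f
    print(n,f["vertical_fov"],f["k1"],ray(f,[[320,200]]))
pickle.dump(F,open("f0.pkl","wb"))
print(bot.get_obs(), bot.pinch_z)
E
```

```text
pics
scene 42.51282388617759 -0.08906242629053658 (array([1.54302068, 0.38146901, 1.188765  ]), array([[-0.65716905, -0.2373007 , -0.7154459 ]]))
side 54.745009261061846 0.007749543688873416 (array([0.11825734, 0.64302531, 0.57882016]), array([[ 0.44902544, -0.7007266 , -0.55441954]]))
wrist 58.81170442180224 -0.050766073425432066 (array([ 0.26285476, -0.62623789,  0.37402744]), array([[-0.28341955, -0.08182593, -0.95550012]]))
{'t': 0.15, 'joints': array([ 1.13651018,  0.42659901,  0.07383556,  1.60645154, -0.03411927,
        1.11078475, -0.06709561]), 'qd': array([ 0.00065623, -0.00184667, -0.00058611, -0.002187  , -0.00188804,
        0.00018072,  0.00030687]), 'effort': array([ 5.43336093e-03, -9.50318384e+01,  3.76430333e+00, -4.63763630e+01,
        1.94281776e-02,  7.66606332e-03,  1.08445620e-04]), 'ee_pos': array([ 0.1895528 , -0.64751534,  0.23076745]), 'tool_rot': array([ 9.89880319e-01,  1.41903881e-01, -8.86770149e-05, -4.84276842e-04]), 'ft_force': array([-0.04403804,  0.00458186,  0.17098399]), 'torque': array([ 0.02919071,  0.04150852, -0.02224634]), 'gripper_width': 1.003573747061871} 0.0187
```

View pics/scene0.png

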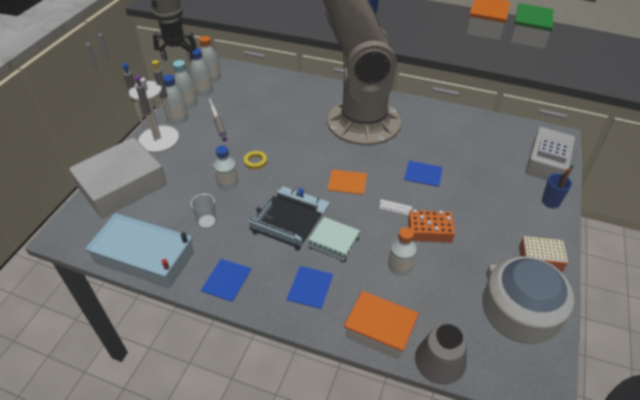

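View pics/side0.png

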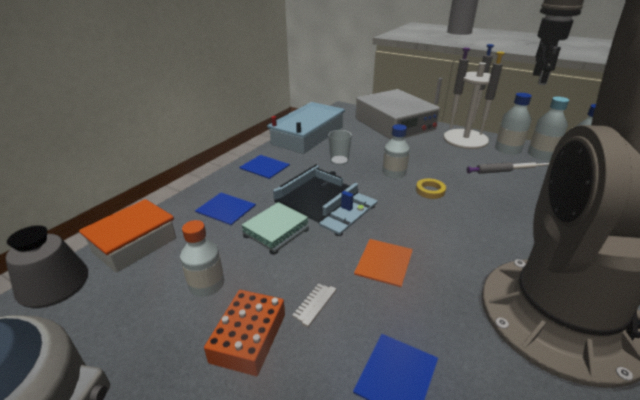

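View pics/wrist0.png

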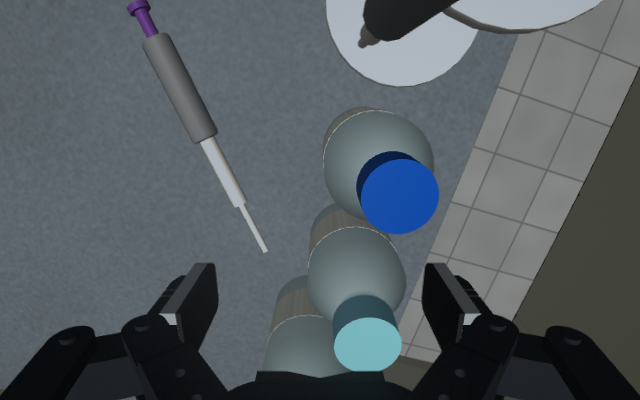

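Pale green stack: scene (334,238), side (276,226). It sits beside the caster (scene (290,217), blue lug (299,193)). The blue and orange sheets are the look-alikes. Next come enlarged crops and rough positions.

```bash
python3 - <<'E'
from h import *
import pickle
F=pickle.load(open("f0.pkl","rb"))
crop(F["scene"],"c_scene",230,170,380,280,5); crop(F["side"],"c_side",230,150,400,270,4)
for n,L in [("scene",[(334,238),(290,217),(300,191),(405,240),(204,210)]),("side",[(276,226),(318,195),(347,200),(200,235)])]:
    print(n,bydepth(F[n],L).round(3).tolist())
for n in ("scene","side"):
    f=F[n]; hsv=cv2.cvtColor(f["pixels"],cv2.COLOR_RGB2HSV)
    x0,y0,x1,y1=(300,210,365,262) if n=="scene" else (235,195,315,252)
    m=np.zeros(hsv.shape[:2],np.uint8); m[y0:y1,x0:x1]=cv2.inRange(hsv,(50,25,120),(85,120,255))[y0:y1,x0:x1]
    c=max(cv2.findContours(m,0,1)[0],key=cv2.contourArea); r=cv2.minAreaRect(c)
    q=cv2.approxPolyDP(c,5,True)[:,0]; print(n,cv2.contourArea(c),q.tolist(),bydepth(f,q).round(3).tolist()); print(onz(f,q,0.037).round(3).tolist())
E
```

```text
scene [[0.614, 0.089, 0.032], [0.582, -0.063, 0.035], [0.496, -0.062, 0.066], [0.639, 0.296, 0.135], [0.684, -0.294, 0.085]]
side [[0.585, 0.103, 0.037], [0.118, 0.643, 0.579], [0.489, -0.059, 0.051], [0.602, 0.295, 0.135]]
scene 1045.5 [[323, 218], [308, 240], [347, 254], [358, 231]] [[0.554, 0.034, 0.037], [0.644, 0.019, 0.029], [0.646, 0.14, 0.017], [0.566, 0.148, 0.035]]
[[0.554, 0.034, 0.037], [0.65, 0.022, 0.037], [0.661, 0.144, 0.037], [0.568, 0.149, 0.037]]
side 1284.0 [[306, 216], [275, 203], [242, 225], [272, 241]] [[0.549, 0.033, 0.036], [0.682, -0.013, -0.0], [0.655, 0.14, 0.036], [0.562, 0.148, 0.034]]
[[0.549, 0.034, 0.037], [0.646, 0.029, 0.037], [0.654, 0.141, 0.037], [0.56, 0.15, 0.037]]
```

View pics/c_scene.png

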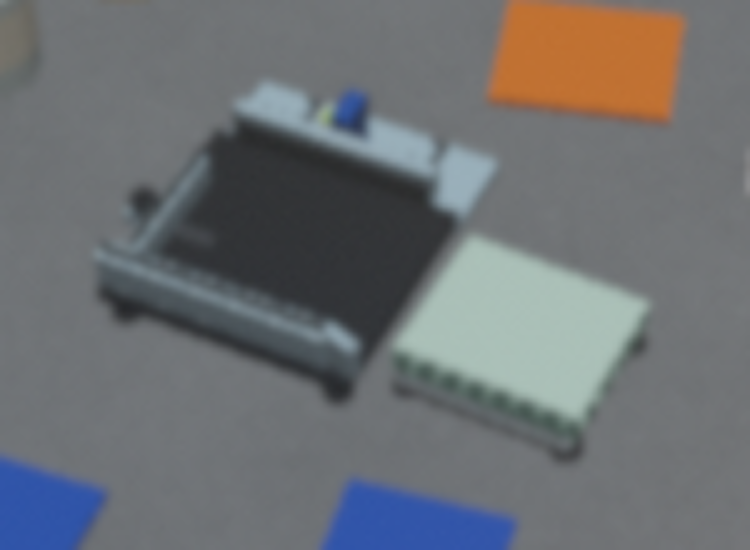

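View pics/c_side.png

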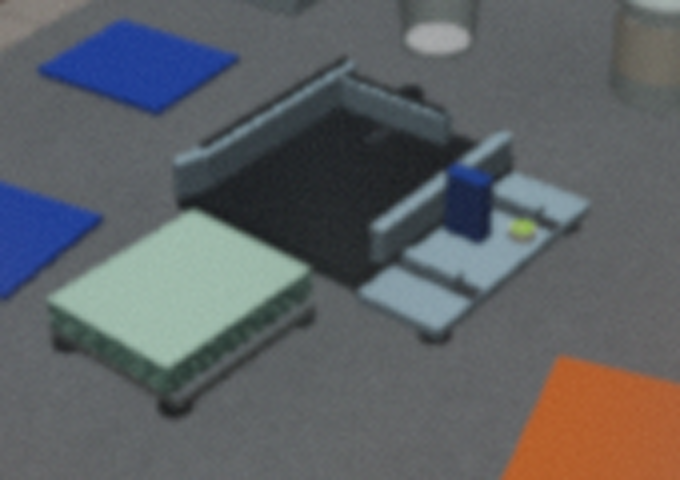

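The crops confirm the target. The pale green stack has its top corners near (0.55,0.03), (0.65,0.025), (0.66,0.143) and (0.565,0.149), about 100 x 120 mm at z≈0.037. It lies at the open +y end of the caster, yawed about -6°. I'll go up and over for a wrist view.

Emit:
{"api": "apply_moves", "payload": {
  "plan": [
    [1,[0.01,0.02,0.06],[0,0,0.1]],
    [1,[0.04,0.06,0.11],[0,0,0.25]],
    [1,[0.07,0.11,0.15],[0,0,0.4]],
    [1,[0.1,0.16,0.17],[0,0,0.5]],
    [1,[0.14,0.21,0.17],[0,0,0.6]]
  ]
}}

```text
t: 0.78
ee_pos: [0.3203, -0.4493, 0.4014]
tool_rot: [0.903, 0.429, -0.0, 0.001]
ft_force: [1.2, -0.0, -0.2]
gripper_width: 1.001
```

```bash
python3 -c "
from h import *
o=bot.get_obs();print(o['joints'],o['ee_pos'],o['tool_rot'],o['t'])"
```

```text
[ 0.94735293  0.11932585 -0.12604325  1.64214773  0.01593129  1.37940556
  0.13542649] [ 0.32032233 -0.44927926  0.40135403] [ 9.03248240e-01  4.29117468e-01 -7.03802122e-05  9.00083049e-04] 0.775
```

Emit:
{"api": "apply_moves", "payload": {
  "plan": [
    [1,[0.04,0.05,0],[0,0,0.12]],
    [1,[0.075,0.1,0],[0,0,0.24]],
    [1,[0.11,0.15,0],[0,0,0.36]],
    [1,[0.14,0.2,0],[0,0,0.48]],
    [1,[0.17,0.25,0],[0,0,0.58]]
  ]
}}

```text
t: 1.4
ee_pos: [0.4909, -0.1976, 0.4013]
tool_rot: [0.742, 0.671, 0.0, 0.001]
ft_force: [0.5, -0.5, -0.1]
gripper_width: 0.999
```

Emit:
{"api": "apply_moves", "payload": {
  "plan": [
    [1,[0.03,0.05,0],[0,0,0]],
    [1,[0.05,0.1,0],[0,0,0]],
    [1,[0.07,0.14,0],[0,0,0]],
    [1,[0.09,0.18,0],[0,0,0]],
    [1,[0.09,0.18,0],[0,0,0]]
  ]
}}

```text
t: 2.02
ee_pos: [0.5815, -0.0138, 0.4008]
tool_rot: [0.74, 0.673, 0.0, 0.0]
ft_force: [-0.4, -0.7, 0.0]
gripper_width: 0.997
```

```bash
python3 - <<'E'
from h import *
import pickle
f=bot.grab_frame("wrist"); save(f,"w1"); pickle.dump(f,open("w1.pkl","wb"))
o=bot.get_obs();print(o['joints'],o['ee_pos'],o['tool_rot'],o['t'],o['ft_force'])
E
```

```text
[ 0.37784578  0.2086946  -0.55123733  1.56049071  0.11109991  1.40308622
 -0.2797902 ] [ 0.58106247 -0.01609858  0.40085961] [7.40750225e-01 6.71780370e-01 8.99891478e-06 4.88003700e-04] 2.075 [ 0.80405618 -0.50099508 -0.30261526]
```

View pics/w1.png

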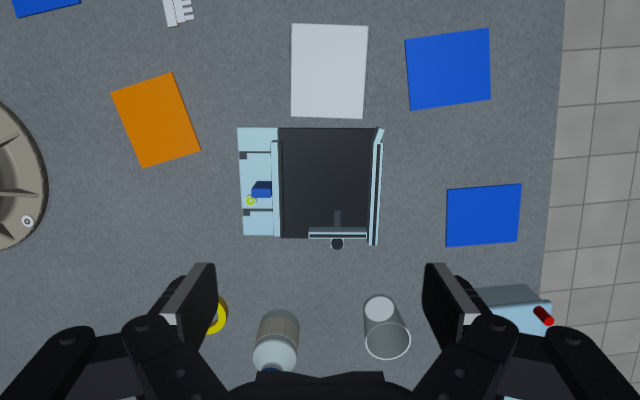

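The wrist view shows everything: plates (290-368, 24-118), bed (280-375, 128-238), gate and lug (262,189), fixed wall (375,185), end stop (338,233). Enlarging it.

```bash
python3 - <<'E'
from h import *
import pickle
f=pickle.load(open("w1.pkl","rb")); crop(f,"w1c",230,10,400,260,2.4); crop(f,"w1d",230,110,400,255,4.5)
g=cv2.cvtColor(f["pixels"],cv2.COLOR_RGB2GRAY)
x0,y0,x1,y1=280,14,380,125
s=f["pixels"][y0:y1,x0:x1].astype(int); m=((s.min(2)>150)).astype(np.uint8)*255
M=np.zeros_like(g); M[y0:y1,x0:x1]=m
c=max(cv2.findContours(M,0,1)[0],key=cv2.contourArea); print(cv2.contourArea(c),cv2.minAreaRect(c)); q=cv2.approxPolyDP(c,6,True)[:,0]
print(q.tolist(), onz(f,q,0.0365).round(4).tolist())
r=c[:,0]; P=onz(f,r,0.0365)[:,:2].astype(np.float32); R=cv2.minAreaRect(P*1000); print("rect mm",R)
print(bydepth(f,[(330,70),(320,100),(325,180),(300,150),(340,235)]).round(4))
E
```

```text
6701.5 ((328.0991516113281, 70.62411499023438), (75.3689956665039, 92.91030883789062), 1.9749339818954468)
[[293, 23], [291, 115], [361, 118], [367, 27]] [[0.5633, 0.1514, 0.0365], [0.5468, 0.0337, 0.0365], [0.644, 0.0203, 0.0365], [0.6597, 0.1373, 0.0365]]
rect mm ((603.31494140625, 85.73294830322266), (120.1015396118164, 100.24608612060547), 82.6317138671875)
[[ 0.6064  0.088   0.0368]
 [ 0.5891  0.05    0.0369]
 [ 0.5855 -0.0659  0.0287]
 [ 0.5536 -0.0171  0.0321]
 [ 0.6002 -0.1444  0.0573]]
```

View pics/w1d.png

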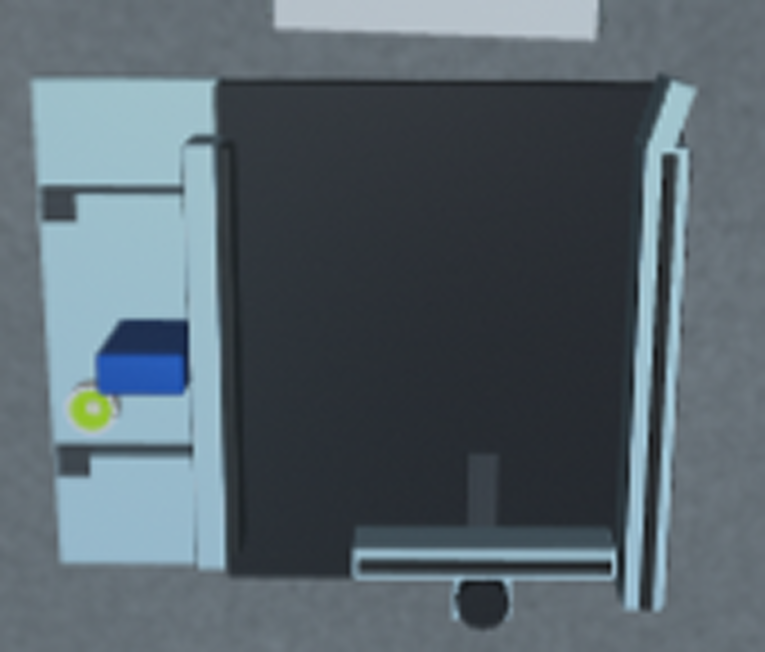

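```bash
python3 - <<'E'
from h import *
import pickle
f=pickle.load(open("w1.pkl","rb"))
def p(L,z): return onz(f,[(230+a/4.5-.4,110+b/4.5-.4) for a,b in L],z)[:,:2]
def show(n,L,z):
    P=p(L,z); d=P[-1]-P[0]; print(n,(P*1000).round(1).tolist(),"ang",np.degrees(np.arctan2(d[1],d[0])).round(2),"len",np.linalg.norm(d)*1000)
show("bed +y edge",[(220,82),(650,82)],.03)
show("wall inner top",[(627,600),(650,150)],.056)
show("wall outer top",[(663,605),(688,150)],.056)
show("gate inner top",[(225,568),(216,145)],.056)
show("gate outer top",[(197,568),(186,145)],.056)
show("base left",[(60,563),(33,80)],.03)
show("stop front top",[(355,549),(614,549)],.052)
show("stop back top",[(355,578),(614,578)],.052)
show("lug top back",[(97,393),(99,353)],.067)
show("lug top front",[(187,392),(187,352)],.067)
show("bed -y",[(230,575),(350,576)],.03)
E
```

```text
bed +y edge [[526.4, 17.3], [662.4, 4.2]] ang -5.48 len 136.71888942347195
wall inner top [[642.4, -162.0], [657.6, -13.4]] ang 84.14 len 149.3800010250395
wall outer top [[654.3, -165.0], [669.2, -14.5]] ang 84.32 len 151.25146515310072
gate inner top [[510.7, -137.7], [525.9, 0.8]] ang 83.74 len 139.30558325675742
gate outer top [[501.5, -136.8], [516.8, 1.7]] ang 83.7 len 139.3367941700775
base left [[449.4, -141.0], [467.1, 23.9]] ang 83.89 len 165.7689048579137
stop front top [[553.9, -136.7], [639.5, -145.0]] ang -5.55 len 85.99138833355131
stop back top [[552.8, -147.0], [638.9, -155.4]] ang -5.56 len 86.50650580447767
lug top back [[480.2, -70.8], [482.8, -58.0]] ang 78.53 len 13.00840606599049
lug top front [[508.3, -73.2], [510.1, -60.4]] ang 82.21 len 12.932358782721725
bed -y [[507.9, -151.1], [549.5, -155.4]] ang -5.99 len 41.840103236553404
```

Measured, with the plate rectangle fitting at 120.1 x 100.2 mm:
- **Caster:** yaw -5.9°.
- **Plate:** centre in the caster frame about (-6, +141) mm, relative yaw -1.5°.
- **Stop face:** y ≈ -85 mm.
- **Channel:** about 14 mm clear on each side of the plate.

The plan is to push the plate's +y edge with both half-open fingertips, after touching the plate top lightly to get the tip height.

Emit:
{"api": "apply_moves", "payload": {
  "plan": [
    [0.5,[0.006,0.03,-0.05],[0,0,0]],
    [0.5,[0.012,0.06,-0.1],[0,0,0]],
    [0.5,[0.018,0.09,-0.15],[0,0,0]],
    [0.5,[0.022,0.102,-0.2],[0,0,0]],
    [0.5,[0.022,0.102,-0.25],[0,0,0]]
  ]
}}

```text
t: 2.7
ee_pos: [0.603, 0.0857, 0.1493]
tool_rot: [0.741, 0.672, 0.0, 0.001]
ft_force: [1.6, -0.9, -0.1]
gripper_width: 0.497
```

Emit:
{"api": "apply_moves", "payload": {
  "plan": [
    [0.5,[0,0,-0.03],[0,0,0]],
    [0.5,[0,0,-0.06],[0,0,0]],
    [0.5,[0,0,-0.08],[0,0,0]],
    [0.5,[0,0,-0.08],[0,0,0]]
  ]
}}

```text
t: 3.2
ee_pos: [0.6023, 0.0848, 0.0683]
tool_rot: [0.741, 0.672, -0.001, 0.0]
ft_force: [-0.3, -0.8, 0.4]
gripper_width: 0.498
```

```bash
python3 - <<'E'
from h import *
f=bot.grab_frame("wrist"); save(f,"w2"); f=bot.grab_frame("side"); crop(f,"s2",200,120,400,270,4)
o=bot.get_obs();print(o['ee_pos'],o['tool_rot'],o['t'],o['ft_force'],o['gripper_width'])
E
```

```text
[0.60350098 0.08545258 0.07020064] [7.40879128e-01 6.71637699e-01 3.79772118e-04 8.80083357e-04] 3.3 [0.09334927 0.49631596 0.66323421] 0.5009146477954678
```

View pics/w2.png

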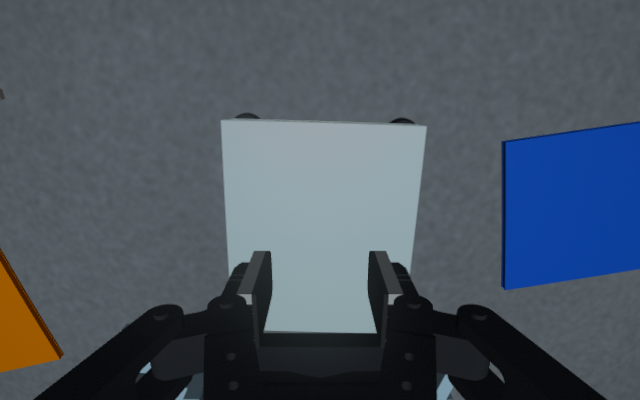

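View pics/s2.png

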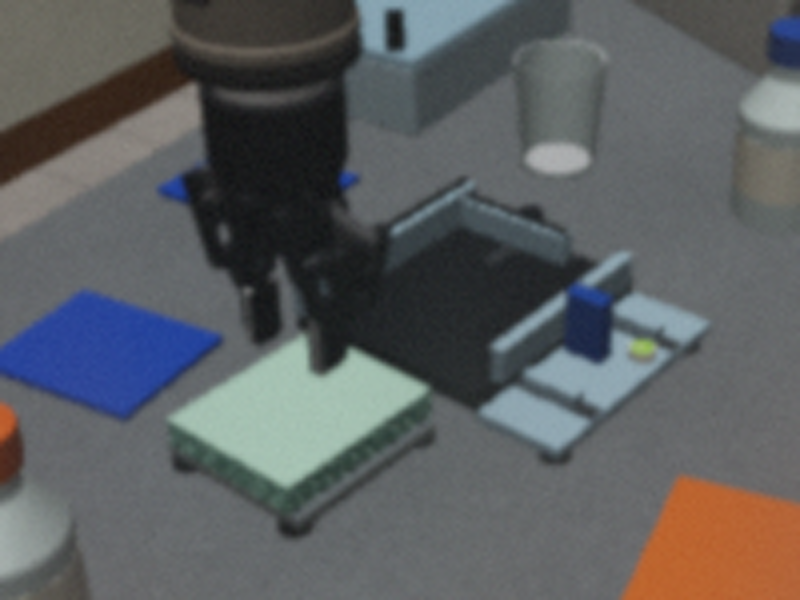

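The fingers are centred over the plate. The pose readings scatter by about 1 mm, so I'll check that noise before relying on millimetres.

```bash
python3 - <<'E'
from h import *
for i in range(12):
    o=bot.get_obs(); print(o['ee_pos'].round(5),o['joints'].round(4)[:4],o['ft_force'].round(2)); bot.grab_frame("wrist")
E
```

```text
[0.6035  0.08545 0.0702 ] [ 0.1471  0.5551 -0.5142  1.8585] [0.09 0.5  0.66]
[0.60369 0.08562 0.07053] [ 0.1471  0.5547 -0.5144  1.8583] [0.71 0.03 0.58]
[0.60372 0.08567 0.07059] [ 0.147   0.5546 -0.5144  1.8584] [ 0.21  0.85 -0.09]
[0.60369 0.08566 0.07055] [ 0.147   0.5546 -0.5144  1.8585] [ 0.11 -0.82 -1.37]
[0.60357 0.08569 0.07039] [ 0.1469  0.5547 -0.5143  1.8587] [ 0.1  -0.26 -0.17]
[0.60344 0.08568 0.07021] [ 0.1468  0.5549 -0.5143  1.8589] [-0.62  0.22 -1.1 ]
[0.60333 0.08561 0.07002] [ 0.1468  0.5551 -0.5142  1.859 ] [-0.38  0.44  0.28]
[0.60322 0.08567 0.06985] [ 0.1467  0.5554 -0.5142  1.8591] [-0.54  0.24  0.44]
[0.60316 0.08565 0.06973] [ 0.1467  0.5555 -0.5141  1.8592] [ 0.22 -0.29  0.17]
[0.60308 0.08566 0.06957] [ 0.1466  0.5557 -0.5141  1.8593] [0.57 0.45 0.36]
[0.60305 0.08568 0.0695 ] [ 0.1466  0.5558 -0.5141  1.8593] [-0.72 -0.38  0.58]
[0.60302 0.08566 0.06943] [ 0.1466  0.556  -0.5141  1.8593] [ 1.63  0.29 -0.76]
```

Emit:
{"api": "apply_moves", "payload": {
  "plan": [
    [0.5,[0,0,-0.006],[0,0,0]],
    [0.5,[0,0,-0.013],[0,0,0]],
    [0.5,[0,0,-0.02],[0,0,0]],
    [0.5,[0,0,-0.025],[0,0,0]],
    [0.5,[0,0,-0.027],[0,0,0]]
  ]
}}

```text
t: 4.53
ee_pos: [0.6028, 0.0857, 0.0419]
tool_rot: [0.741, 0.672, -0.0, 0.0]
ft_force: [-0.4, -1.2, -0.6]
gripper_width: 0.498
```

Emit:
{"api": "apply_moves", "payload": {
  "plan": [
    [0.5,[0,0,-0.001],[0,0,0]],
    [0.5,[0,0,-0.002],[0,0,0]],
    [0.5,[0,0,-0.003],[0,0,0]]
  ]
}}

```text
t: 4.9
ee_pos: [0.6029, 0.0857, 0.039]
tool_rot: [0.741, 0.672, -0.0, 0.001]
ft_force: [-0.6, -0.7, 0.0]
gripper_width: 0.501
```

Emit:
{"api": "apply_moves", "payload": {
  "plan": [
    [0.5,[0,0,-0.0005],[0,0,0]],
    [0.5,[0,0,-0.001],[0,0,0]],
    [0.5,[0,0,-0.001],[0,0,0]]
  ]
}}

```text
t: 5.28
ee_pos: [0.6029, 0.0857, 0.038]
tool_rot: [0.741, 0.672, -0.0, 0.001]
ft_force: [-0.3, -0.2, -0.1]
gripper_width: 0.499
```

Small steps track well, so I'll keep probing downward.

Emit:
{"api": "apply_moves", "payload": {
  "plan": [
    [0.5,[0,0,-0.0005],[0,0,0]],
    [0.5,[0,0,-0.001],[0,0,0]],
    [0.5,[0,0,-0.001],[0,0,0]]
  ]
}}

```text
t: 5.65
ee_pos: [0.6029, 0.0857, 0.0369]
tool_rot: [0.741, 0.672, -0.0, 0.0]
ft_force: [-1.1, 0.1, 0.3]
gripper_width: 0.497
```

Emit:
{"api": "apply_moves", "payload": {
  "plan": [
    [0.5,[0,0,-0.0005],[0,0,0]],
    [0.5,[0,0,-0.001],[0,0,0]],
    [0.5,[0,0,-0.001],[0,0,0]]
  ]
}}

```text
t: 6.02
ee_pos: [0.6029, 0.0857, 0.0359]
tool_rot: [0.741, 0.672, -0.0, 0.0]
ft_force: [-0.6, -0.5, 1.2]
gripper_width: 0.499
```

Emit:
{"api": "apply_moves", "payload": {
  "plan": [
    [0.5,[0,0,-0.0005],[0,0,0]],
    [0.5,[0,0,-0.0007],[0,0,0]],
    [0.5,[0,0,-0.0007],[0,0,0]]
  ]
}}

```text
t: 6.4
ee_pos: [0.6028, 0.0857, 0.0351]
tool_rot: [0.741, 0.672, -0.0, 0.0]
ft_force: [0.4, 0.4, -0.7]
gripper_width: 0.501
```

Emit:
{"api": "apply_moves", "payload": {
  "plan": [
    [0.5,[0,0,-0.0005],[0,0,0]],
    [0.5,[0,0,-0.001],[0,0,0]],
    [0.5,[0,0,-0.001],[0,0,0]]
  ]
}}

```text
t: 6.78
ee_pos: [0.6029, 0.0857, 0.0344]
tool_rot: [0.741, 0.672, -0.0, 0.001]
ft_force: [-2.6, -0.2, 6.6]
gripper_width: 0.501
```

Emit:
{"api": "apply_moves", "payload": {
  "plan": [
    [0.5,[0,0,-0.0005],[0,0,0]],
    [0.5,[0,0,-0.001],[0,0,0]],
    [0.5,[0,0,-0.001],[0,0,0]]
  ]
}}

```text
t: 7.15
ee_pos: [0.6029, 0.0857, 0.0344]
tool_rot: [0.741, 0.672, -0.0, 0.001]
ft_force: [-7.4, -1.5, 18.1]
gripper_width: 0.503
```

Emit:
{"api": "apply_moves", "payload": {
  "plan": [
    [0.5,[0,0,-0.0004],[0,0,0]],
    [0.5,[0,0,-0.0007],[0,0,0]],
    [0.5,[0,0,-0.0007],[0,0,0]]
  ]
}}

```text
t: 7.52
ee_pos: [0.6029, 0.0857, 0.0344]
tool_rot: [0.741, 0.672, -0.0, 0.001]
ft_force: [-5.5, -1.1, 13.9]
gripper_width: 0.499
```

Contact registers at TCP z = 0.0344, where it stayed while the force rose. Tips therefore go to z ≈ 0.0312, about 1.8 mm above plate2. Next: lift, move past the +y edge, and look.

Emit:
{"api": "apply_moves", "payload": {
  "plan": [
    [0.5,[0,0,0.006],[0,0,0]],
    [0.5,[0,0,0.015],[0,0,0]],
    [0.5,[0.003,0.03,0.02],[0,0,0]],
    [0.5,[0.006,0.06,0.02],[0,0,0]],
    [0.5,[0.009,0.081,0.02],[0,0,0]]
  ]
}}

```text
t: 8.15
ee_pos: [0.6121, 0.1682, 0.0549]
tool_rot: [0.74, 0.672, 0.0, 0.001]
ft_force: [0.2, 0.6, -0.0]
gripper_width: 0.497
```

```bash
python3 - <<'E'
from h import *
f=bot.grab_frame("wrist"); save(f,"w3"); f=bot.grab_frame("side"); crop(f,"s3",200,120,400,270,4)
for n in range(4): bot.grab_frame("side")
o=bot.get_obs();print(o['ee_pos'],o['tool_rot'],o['t'],o['ft_force'],o['gripper_width'])
f=bot.grab_frame("scene"); crop(f,"sc3",270,160,390,270,5)
f=bot.grab_frame("side")
E
```

```text
[0.61197457 0.16547012 0.05425109] [ 7.41089126e-01  6.71405212e-01 -6.35104449e-04  1.24281419e-03] 8.45 [ 0.71630727 -0.24216691 -0.49522481] 0.4976642055475687
```

View pics/w3.png

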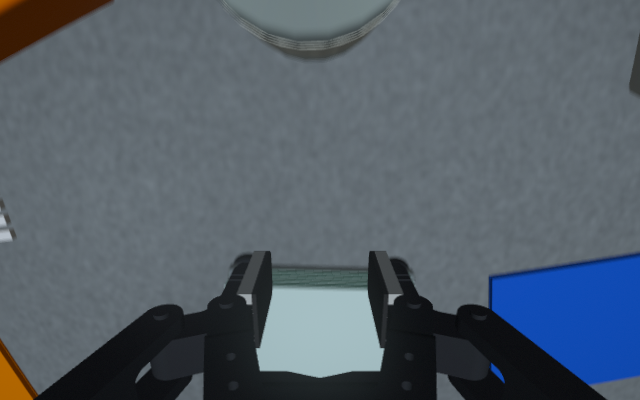

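View pics/s3.png

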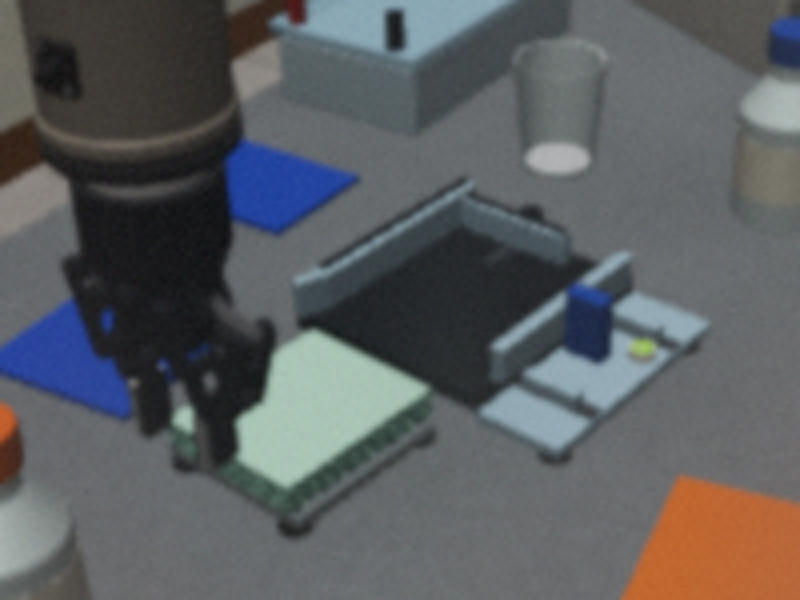

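```bash
python3 - <<'E'
from h import *
f=bot.grab_frame("wrist"); crop(f,"w3c",220,230,430,390,3.5); o=bot.get_obs(); print(o['ee_pos'])
g=f["pixels"].astype(int).sum(2)
for u in (285,320,355):
    print(u,[int(x) for x in g[258:296,u]])
print(onz(f,[(285,288),(320,288),(355,288)],0.0368).round(4))
E
```

```text
[0.61203961 0.16568066 0.05439602]
285 [321, 323, 324, 323, 305, 224, 180, 185, 194, 211, 260, 268, 145, 200, 293, 318, 204, 170, 244, 335, 351, 143, 192, 323, 341, 143, 198, 365, 506, 547, 548, 547, 550, 549, 549, 548, 548, 548]
320 [326, 324, 327, 329, 332, 320, 242, 185, 193, 202, 217, 281, 327, 159, 215, 293, 326, 210, 186, 265, 317, 324, 158, 204, 306, 321, 158, 209, 402, 550, 551, 551, 551, 552, 550, 551, 551, 552]
355 [326, 324, 321, 320, 314, 312, 289, 196, 175, 183, 192, 215, 286, 317, 151, 217, 301, 316, 202, 186, 262, 318, 313, 147, 201, 292, 280, 147, 206, 417, 551, 552, 551, 552, 551, 552, 551, 550]
[[0.5927 0.1461 0.0368]
 [0.6107 0.1443 0.0368]
 [0.6287 0.1425 0.0368]]
```

View pics/w3c.png

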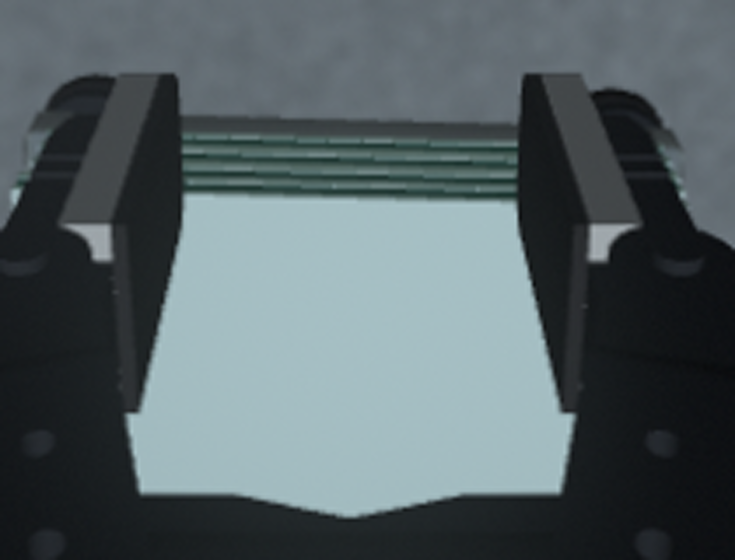

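Finger fronts are about 10 mm clear of the edge (edge y = 0.144, TCP y = 0.166). Lowering to push height.

Emit:
{"api": "apply_moves", "payload": {
  "plan": [
    [0.5,[0,0,-0.008],[0,0,0]],
    [0.5,[0,0,-0.016],[0,0,0]],
    [0.5,[0,0,-0.021],[0,0,0]],
    [0.5,[0,0,-0.0232],[0,0,0]],
    [0.5,[0,0,-0.0232],[0,0,0]]
  ]
}}

```text
t: 9.22
ee_pos: [0.6119, 0.1658, 0.031]
tool_rot: [0.741, 0.671, -0.001, 0.001]
ft_force: [-0.0, 0.4, -0.2]
gripper_width: 0.503
```

```bash
python3 - <<'E'
from h import *
for i in range(6):bot.grab_frame("wrist")
f=bot.grab_frame("wrist"); crop(f,"w4c",220,230,430,390,3.5)
for i in range(6):
    o=bot.get_obs(); print(o['ee_pos'],o['tool_rot'],o['ft_force']); bot.grab_frame("wrist")
E
```

```text
[0.61209369 0.16568827 0.03132422] [ 7.41129527e-01  6.71360796e-01 -3.48753002e-04  1.25891625e-03] [ 0.17570167 -0.54417148 -0.06033538]
[0.61208978 0.16570208 0.03131506] [ 7.41131213e-01  6.71358959e-01 -3.51190577e-04  1.24480529e-03] [ 0.72779607 -0.35368265  0.2272941 ]
[0.61206759 0.16566733 0.03125202] [ 7.41134867e-01  6.71354940e-01 -3.84934868e-04  1.22680472e-03] [-0.7901682   0.64773556 -0.55023721]
[0.61205942 0.16568446 0.0312653 ] [ 7.41167674e-01  6.71318761e-01 -3.75390293e-04  1.20774608e-03] [ 0.10115856  0.25243201 -0.36047448]
[0.61207425 0.1656883  0.03126143] [ 7.41141320e-01  6.71347804e-01 -3.83336154e-04  1.23411811e-03] [-0.29521923 -0.40654717  0.01665667]
[0.61202751 0.16565724 0.03118065] [ 7.41140583e-01  6.71348655e-01 -4.46750631e-04  1.19197619e-03] [ 0.22566541 -0.07479428  0.04675309]
```

View pics/w4c.png

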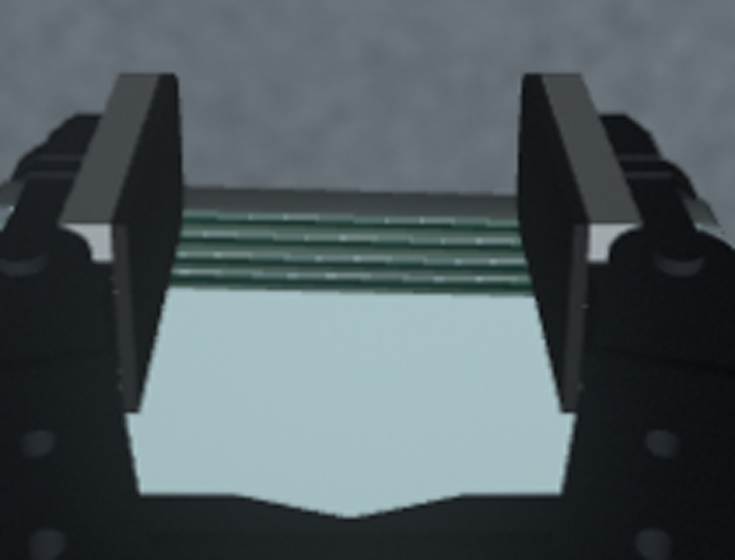

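Height is right at z ≈ 0.0313. Starting the push along caster -y, gently.

Emit:
{"api": "apply_moves", "payload": {
  "plan": [
    [0.5,[-0.0003,-0.003,0],[0,0,0]],
    [0.5,[-0.0006,-0.006,0],[0,0,0]],
    [0.5,[-0.0009,-0.009,0],[0,0,0]],
    [0.5,[-0.0012,-0.012,0],[0,0,0]],
    [0.5,[-0.0015,-0.015,0],[0,0,0]]
  ]
}}

```text
t: 10.5
ee_pos: [0.6105, 0.1505, 0.0312]
tool_rot: [0.741, 0.671, -0.0, 0.001]
ft_force: [-0.6, 0.6, -0.3]
gripper_width: 0.503
```

```bash
python3 - <<'E'
from h import *
f=bot.grab_frame("wrist"); crop(f,"w5c",220,230,430,390,3.5)
o=bot.get_obs(); print(o['ee_pos'],o['ft_force'])
E
```

```text
[0.61050984 0.15003011 0.03116715] [0.44128135 0.61890762 0.86513013]
```

View pics/w5c.png

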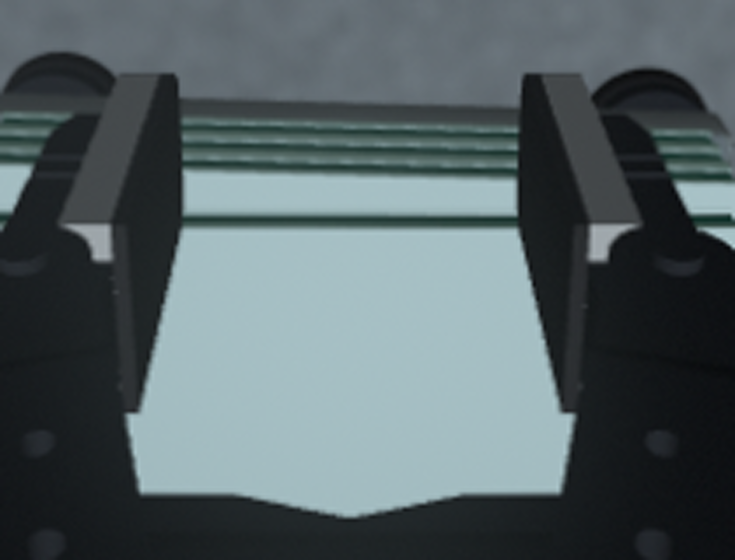

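The top plate alone sheared off and squared itself to the fingers. Plates 2-4 stay aligned. Continuing.

Emit:
{"api": "apply_moves", "payload": {
  "plan": [
    [0.5,[-0.0005,-0.005,0],[0,0,0]],
    [0.5,[-0.001,-0.01,0],[0,0,0]],
    [0.5,[-0.0015,-0.015,0],[0,0,0]],
    [0.5,[-0.002,-0.02,0],[0,0,0]],
    [0.5,[-0.0026,-0.025,0],[0,0,0]]
  ]
}}

```text
t: 11.18
ee_pos: [0.6079, 0.1247, 0.0312]
tool_rot: [0.741, 0.671, -0.0, 0.001]
ft_force: [-0.5, 1.0, 1.2]
gripper_width: 0.503
```

Emit:
{"api": "apply_moves", "payload": {
  "plan": [
    [0.5,[-0.0005,-0.005,0],[0,0,0]],
    [0.5,[-0.001,-0.01,0],[0,0,0]],
    [0.5,[-0.0015,-0.015,0],[0,0,0]],
    [0.5,[-0.002,-0.02,0],[0,0,0]],
    [0.5,[-0.0026,-0.025,0],[0,0,0]]
  ]
}}

```text
t: 11.8
ee_pos: [0.6052, 0.0994, 0.0312]
tool_rot: [0.741, 0.671, -0.001, 0.001]
ft_force: [0.8, 1.5, -0.3]
gripper_width: 0.503
```

```bash
python3 - <<'E'
from h import *
f=bot.grab_frame("wrist"); save(f,"w6")
f=bot.grab_frame("side"); crop(f,"s6",200,120,400,270,4)
o=bot.get_obs(); print(o['ee_pos'],o['ft_force'])
E
```

```text
[0.6052151  0.09881849 0.03112316] [0.15653672 0.35748011 1.11904924]
```

View pics/w6.png

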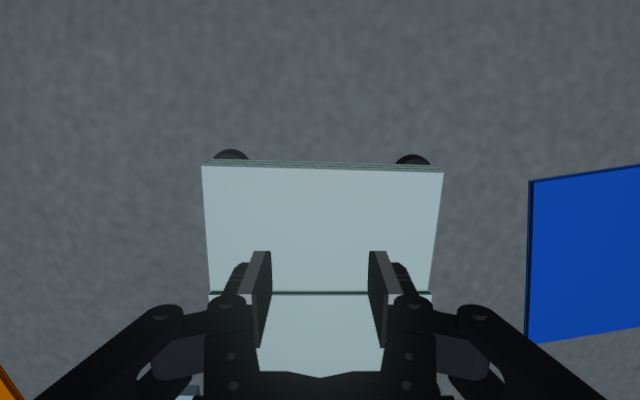

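View pics/s6.png

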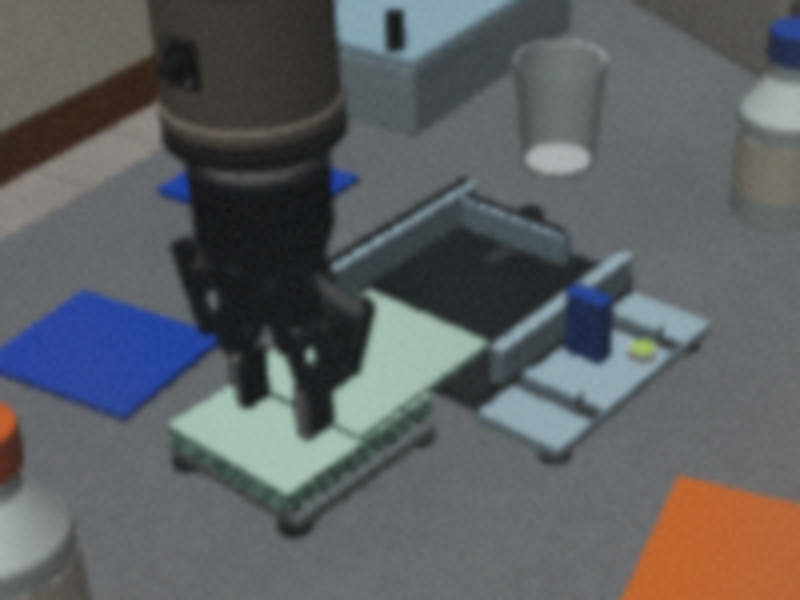

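Emit:
{"api": "apply_moves", "payload": {
  "plan": [
    [0.5,[-0.0005,-0.005,0],[0,0,0]],
    [0.5,[-0.001,-0.01,0],[0,0,0]],
    [0.5,[-0.0015,-0.015,0],[0,0,0]],
    [0.5,[-0.002,-0.02,0],[0,0,0]],
    [0.5,[-0.0026,-0.025,0],[0,0,0]]
  ]
}}

```text
t: 12.52
ee_pos: [0.6027, 0.0735, 0.0312]
tool_rot: [0.742, 0.671, -0.001, 0.001]
ft_force: [0.5, 2.2, 1.3]
gripper_width: 0.507
```

Emit:
{"api": "apply_moves", "payload": {
  "plan": [
    [0.5,[-0.0005,-0.005,0],[0,0,0]],
    [0.5,[-0.001,-0.01,0],[0,0,0]],
    [0.5,[-0.0015,-0.015,0],[0,0,0]],
    [0.5,[-0.002,-0.02,0],[0,0,0]],
    [0.5,[-0.0026,-0.025,0],[0,0,0]]
  ]
}}

```text
t: 13.15
ee_pos: [0.6, 0.0482, 0.0312]
tool_rot: [0.742, 0.671, -0.001, 0.001]
ft_force: [-0.4, 1.5, -0.2]
gripper_width: 0.499
```

```bash
python3 - <<'E'
from h import *
f=bot.grab_frame("wrist"); save(f,"w7")
f=bot.grab_frame("side"); crop(f,"s7",200,120,400,270,4)
o=bot.get_obs(); print(o['ee_pos'],o['ft_force'])
E
```

```text
[0.60001122 0.0476717  0.0311505 ] [-0.01262849 -0.11519373 -0.19753606]
```

View pics/w7.png

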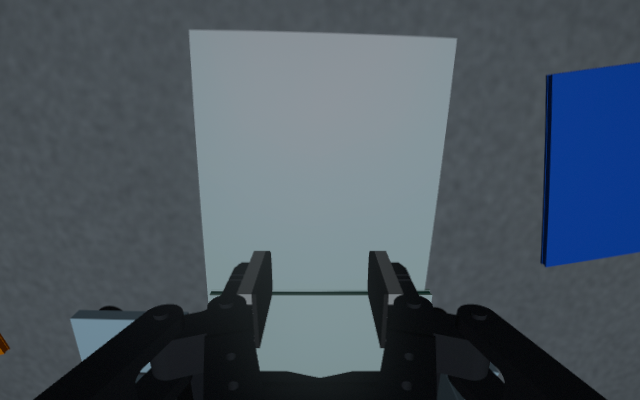

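View pics/s7.png

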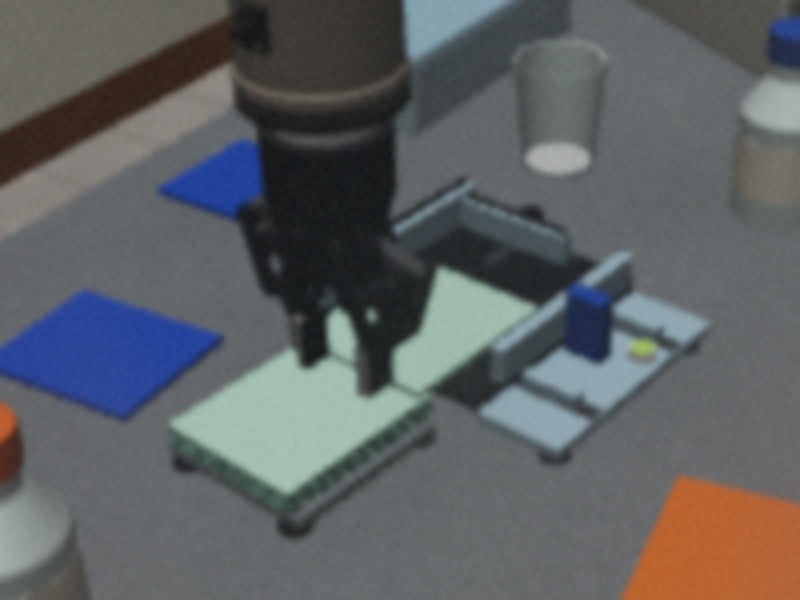

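The plates below have not moved. Continuing until the trailing edge has crossed the gap.

Emit:
{"api": "apply_moves", "payload": {
  "plan": [
    [0.5,[-0.0004,-0.004,0],[0,0,0]],
    [0.5,[-0.0008,-0.008,0],[0,0,0]],
    [0.5,[-0.0012,-0.012,0],[0,0,0]],
    [0.5,[-0.0016,-0.016,0],[0,0,0]],
    [0.5,[-0.002,-0.02,0],[0,0,0]]
  ]
}}

```text
t: 13.88
ee_pos: [0.598, 0.0275, 0.0312]
tool_rot: [0.742, 0.671, -0.001, 0.001]
ft_force: [0.4, 1.9, 0.9]
gripper_width: 0.497
```

Emit:
{"api": "apply_moves", "payload": {
  "plan": [
    [0.5,[-0.0004,-0.004,0],[0,0,0]],
    [0.5,[-0.0008,-0.008,0],[0,0,0]],
    [0.5,[-0.0012,-0.012,0],[0,0,0]],
    [0.5,[-0.0016,-0.016,0],[0,0,0]],
    [0.5,[-0.0018,-0.018,0],[0,0,0]]
  ]
}}

```text
t: 14.5
ee_pos: [0.5962, 0.0091, 0.0312]
tool_rot: [0.742, 0.671, -0.001, 0.001]
ft_force: [-0.7, 1.3, 0.3]
gripper_width: 0.5
```

```bash
python3 - <<'E'
from h import *
f=bot.grab_frame("wrist"); save(f,"w8"); print(bydepth(f,[(320,320),(310,330),(320,150),(350,200)]).round(4))
f=bot.grab_frame("side"); crop(f,"s8",200,120,400,270,4)
o=bot.get_obs(); print(o['ee_pos'],o['ft_force'])
E
```

```text
[[ 0.5945 -0.015   0.0364]
 [ 0.5893 -0.0207  0.0355]
 [ 0.6024  0.0621  0.0331]
 [ 0.6128  0.0396  0.0318]]
[0.5962082  0.00914335 0.03117908] [ 0.00335658 -0.21068929  0.68417872]
```

View pics/w8.png

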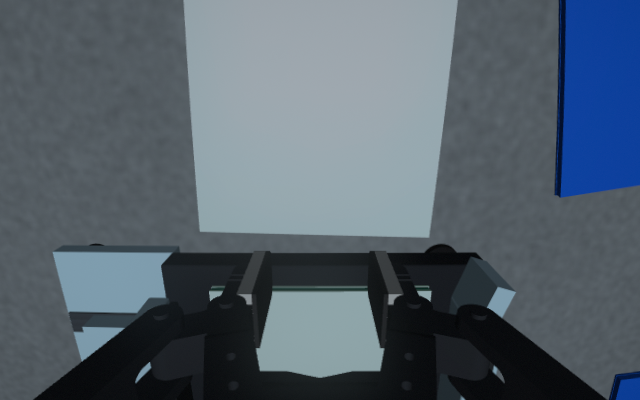

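View pics/s8.png

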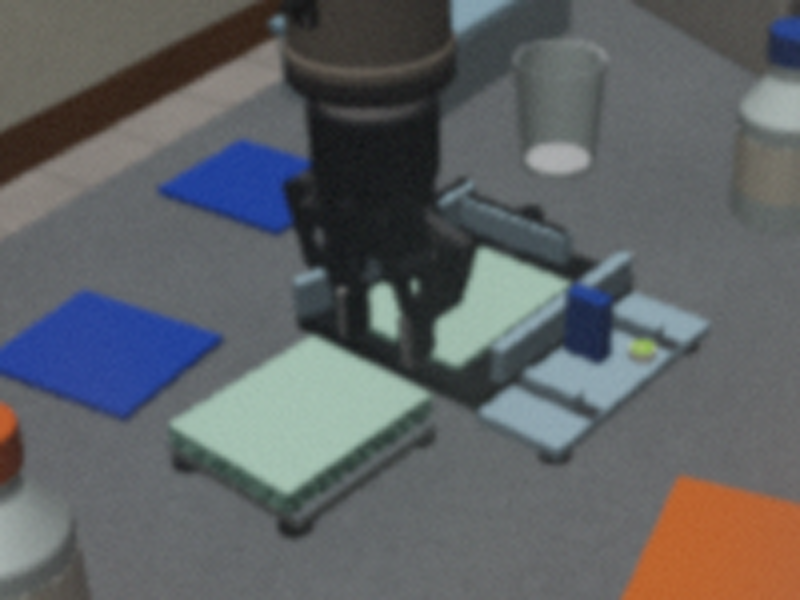

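The plate is now wholly on the bed, with the fingers past plate2. I'll lower the tips 1 mm for a better purchase and advance 10 mm, then feel for the stop.

Emit:
{"api": "apply_moves", "payload": {
  "plan": [
    [0.5,[-0.0002,-0.002,-0.0005],[0,0,0]],
    [0.5,[-0.0005,-0.005,-0.001],[0,0,0]],
    [0.5,[-0.0008,-0.008,-0.001],[0,0,0]],
    [0.5,[-0.001,-0.01,-0.001],[0,0,0]],
    [0.5,[-0.001,-0.01,-0.001],[0,0,0]]
  ]
}}

```text
t: 15.22
ee_pos: [0.5958, -0.0004, 0.0307]
tool_rot: [0.742, 0.671, -0.0, 0.002]
ft_force: [0.6, 2.8, 6.8]
gripper_width: 0.499
```

Emit:
{"api": "apply_moves", "payload": {
  "plan": [
    [0.5,[-0.0001,-0.001,0],[0,0,0]],
    [0.5,[-0.0002,-0.002,0],[0,0,0]],
    [0.5,[-0.0003,-0.003,0],[0,0,0]],
    [0.5,[-0.0003,-0.003,0],[0,0,0]]
  ]
}}

```text
t: 15.72
ee_pos: [0.5956, -0.0034, 0.0308]
tool_rot: [0.742, 0.671, -0.0, 0.002]
ft_force: [0.9, 2.4, 4.7]
gripper_width: 0.503
```

```bash
python3 - <<'E'
from h import *
f=bot.grab_frame("side"); crop(f,"s9",250,150,400,260,5)
f=bot.grab_frame("wrist"); save(f,"w9")
g=f["pixels"].astype(int).sum(2); r=g[270:300,320]; k=270+int(np.argmax(np.diff(r)))+1; P=onz(f,[(320,k)],0.035)[0]; print(k,P, P[:2]@[.1028,.9947]*1000-5.8)
o=bot.get_obs(); print(o['ee_pos'],o['ft_force'], o['ee_pos'][:2]@[.1028,.9947]*1000-5.8)
E
```

```text
292 [ 0.59538885 -0.01350909  0.035     ] 41.968484716906026
[ 0.59565637 -0.00342394  0.03080165] [0.90699406 3.56626437 5.13245944] 52.027679147812265
```

View pics/s9.png

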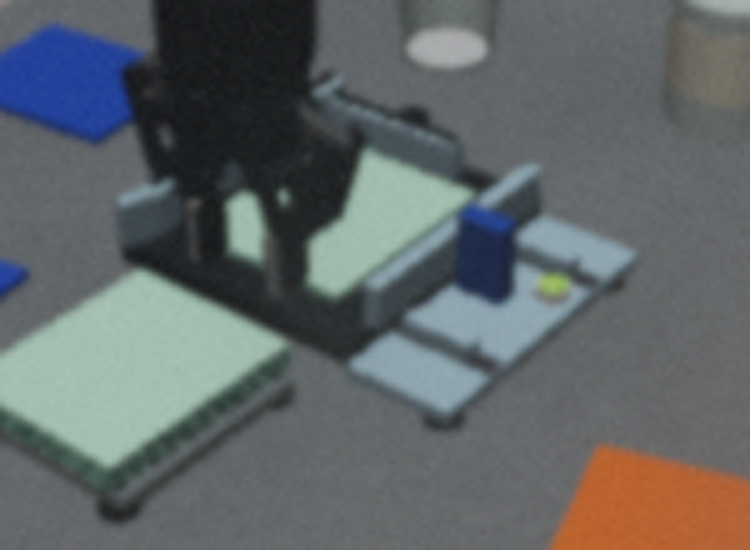

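There is an unexpected upward force of about 5 N after lowering, and the plate edge moved from row 288 to 292. I'll look closer before going on.

```bash
python3 - <<'E'
from h import *
f=bot.grab_frame("wrist"); crop(f,"w10",190,220,460,400,2.9)
o=bot.get_obs(); print(o['ee_pos'],o['ft_force'],o['torque'])
g=f["pixels"].astype(int).sum(2)
for u in (240,285,320,355,415): print(u,g[250:300,u].tolist())
E
```

```text
[ 0.59565296 -0.00337466  0.03081904] [1.24933413 1.56089217 5.37183869] [ 0.59111193 -0.08991897  0.02770937]
240 [119, 117, 118, 119, 118, 116, 114, 114, 115, 110, 114, 112, 108, 95, 75, 77, 77, 74, 75, 73, 74, 76, 71, 75, 103, 106, 75, 76, 72, 108, 108, 87, 95, 118, 145, 171, 191, 198, 198, 197, 197, 199, 198, 196, 408, 340, 156, 74, 77, 76]
285 [126, 126, 123, 126, 123, 124, 123, 121, 122, 122, 120, 123, 120, 124, 122, 122, 122, 123, 122, 123, 120, 123, 124, 125, 123, 123, 125, 123, 124, 124, 124, 128, 128, 128, 127, 135, 191, 288, 273, 130, 171, 261, 428, 523, 522, 523, 524, 523, 522, 521]
320 [126, 127, 123, 125, 125, 124, 127, 125, 124, 124, 127, 121, 126, 121, 125, 125, 126, 124, 124, 127, 127, 126, 127, 129, 127, 130, 130, 130, 129, 132, 132, 131, 133, 133, 134, 141, 193, 324, 342, 133, 174, 295, 450, 524, 526, 525, 525, 526, 524, 525]
355 [117, 118, 118, 118, 119, 117, 117, 119, 115, 116, 117, 115, 118, 116, 116, 117, 117, 117, 115, 117, 117, 118, 117, 118, 117, 119, 117, 118, 120, 120, 121, 123, 120, 119, 120, 147, 203, 270, 253, 124, 185, 313, 459, 525, 525, 525, 525, 524, 525, 528]
415 [100, 97, 95, 101, 101, 98, 101, 98, 100, 98, 97, 95, 97, 95, 98, 96, 97, 96, 98, 94, 96, 99, 99, 97, 97, 94, 96, 95, 94, 97, 96, 96, 95, 96, 95, 145, 228, 245, 136, 49, 49, 48, 48, 49, 46, 44, 50, 49, 51, 45]
```

View pics/w10.png

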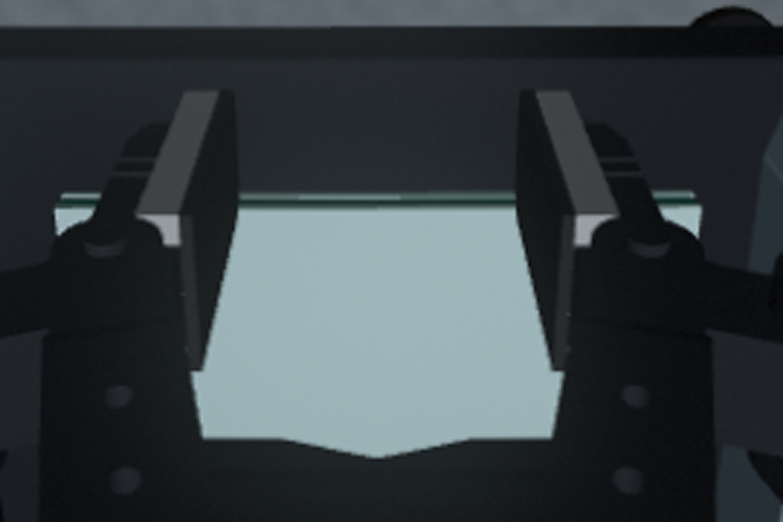

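View pics/w9.png

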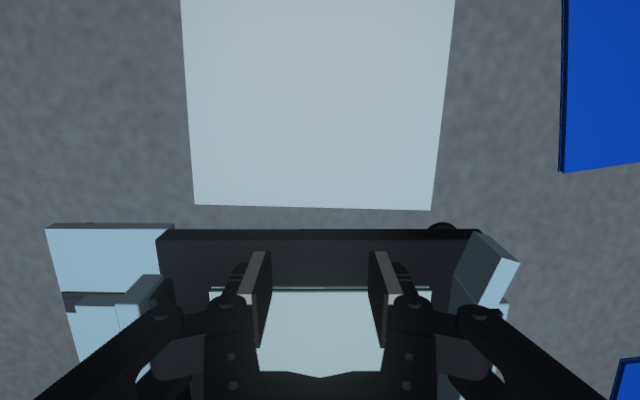

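```bash
python3 - <<'E'
from h import *
f=bot.grab_frame("wrist")
ex=np.array([.9947,-.1028]);ey=np.array([.1028,.9947])
def c(P): return np.c_[P[:,:2]@ex*1000-597.6,P[:,:2]@ey*1000-5.8,P[:,2]*1000].round(1)
pts=[(u,v) for v in (255,265,280,300,320) for u in (235,245,255,262,268,275,320,395,405,412,430,460,480)]
for p,q in zip(pts,c(bydepth(f,pts))): print(p,q, end=';')
print()
print("plate top grid",c(bydepth(f,[(300,300),(320,300),(340,300),(300,340),(320,340),(340,340),(320,360)])))
print("bed",c(bydepth(f,[(290,262),(320,262),(350,262),(320,275)])))
E
```

```text
(235, 255) [-42.2  57.5  29.5];(245, 255) [-37.5  57.8  30.2];(255, 255) [-30.7  63.6  41.9];(262, 255) [-28.   63.2  41.1];(268, 255) [-25.6  63.   40.6];(275, 255) [-23.9  58.7  31.8];(320, 255) [-4.  58.1 30.7];(395, 255) [29.5 58.  30.5];(405, 255) [34.  58.1 30.7];(412, 255) [37.1 58.2 30.8];(430, 255) [45.1 58.2 31. ];(460, 255) [59.2 57.6 30. ];(480, 255) [61.4 64.3 43.8];(235, 265) [-42.4  52.8  30.2];(245, 265) [-35.4  58.6  41. ];(255, 265) [-29.3  63.5  50.4];(262, 265) [-26.6  63.4  50.3];(268, 265) [-25.6  59.1  41.9];(275, 265) [-24.3  52.7  29.7];(320, 265) [-4.  52.7 29.7];(395, 265) [27.1 59.1 42. ];(405, 265) [34.3 53.1 30.7];(412, 265) [37.3 53.6 31.6];(430, 265) [45.8 53.  30.6];(460, 265) [58.2 54.5 33.6];(480, 265) [60.5 61.4 46.8];(235, 280) [-36.4  59.5  55. ];(245, 280) [-30.8  63.8  62.3];(255, 280) [-27.4  63.4  61.6];(262, 280) [-25.9  60.2  56.1];(268, 280) [-25.7  52.8  43.2];(275, 280) [-24.5  45.4  30.5];(320, 280) [-4.  45.6 30.7];(395, 280) [22.6 63.8 62.4];(405, 280) [28.1 59.8 55.5];(412, 280) [38.1 45.6 31. ];(430, 280) [46.3 45.8 31.4];(460, 280)
[... 362 characters left out ...]
8.5 36.4];(460, 300) [56.4 42.3 42.6];(480, 300) [57.4 51.8 57.2];(235, 320) [-29.   64.5  86.5];(245, 320) [-26.2  64.   85.8];(255, 320) [-26.5  52.8  70.4];(262, 320) [-25.8  46.1  61.2];(268, 320) [-27.9  27.5  35.6];(275, 320) [-24.6  27.7  35.8];(320, 320) [-4.  26.9 34.7];(395, 320) [17.3 65.4 87.7];(405, 320) [20.5 64.7 86.8];(412, 320) [22.6 64.4 86.5];(430, 320) [28.4 63.5 85.3];(460, 320) [36.9 64.2 86.3];(480, 320) [42.6 64.5 87. ];
plate top grid [[-13.   38.   35.2]
 [ -4.   38.6  36.2]
 [  5.1  37.9  35.1]
 [-13.3  16.6  35.9]
 [ -3.9  16.9  36.2]
 [  5.5  16.2  35.3]
 [ -3.9   5.1  36.1]]
bed [[-17.4  55.   31.3]
 [ -4.   54.7  30.6]
 [  9.5  54.5  30.3]
 [ -4.   48.3  31. ]]
```

Depth shows the plate lying flat on the bed, with top at 35.5 mm and bed at 30.5 mm. The vertical load appeared only when I lowered. I'll back off 2 mm, check whether the load vanishes, and go back to the old height, which pushed without load.

Emit:
{"api": "apply_moves", "payload": {
  "plan": [
    [0.5,[0.0001,0.001,0],[0,0,0]],
    [0.5,[0.0002,0.002,0],[0,0,0]],
    [0.5,[0.0002,0.002,0],[0,0,0]]
  ]
}}

```text
t: 16.3
ee_pos: [0.5955, -0.0015, 0.0305]
tool_rot: [0.742, 0.671, -0.0, 0.002]
ft_force: [-0.6, 0.3, 0.8]
gripper_width: 0.499
```

```bash
python3 - <<'E'
from h import *
F=[]
for i in range(5):
    o=bot.get_obs(); F.append(o['ft_force']); bot.grab_frame("wrist")
print(o['ee_pos'],np.mean(F,0))
E
```

```text
[ 0.59573359 -0.001504    0.03068814] [-0.05336336  0.15220232  0.18936352]
```

The load came from the plate's edge, through friction from lowering while in contact, and has gone. Now I push on without vertical motion, feeling for the stop.

Emit:
{"api": "apply_moves", "payload": {
  "plan": [
    [0.5,[-0.0001,-0.001,0],[0,0,0]],
    [0.5,[-0.0002,-0.002,0],[0,0,0]],
    [0.5,[-0.0003,-0.003,0],[0,0,0]],
    [0.5,[-0.0004,-0.004,0],[0,0,0]],
    [0.5,[-0.0004,-0.004,0],[0,0,0]]
  ]
}}

```text
t: 17.18
ee_pos: [0.5954, -0.0056, 0.0308]
tool_rot: [0.742, 0.671, -0.0, 0.002]
ft_force: [-0.1, 0.3, 0.9]
gripper_width: 0.496
```

Emit:
{"api": "apply_moves", "payload": {
  "plan": [
    [0.5,[0,-0.0004,0],[0,0,0]],
    [0.5,[-0.0001,-0.0008,0],[0,0,0]],
    [0.5,[-0.0001,-0.0008,0],[0,0,0]]
  ]
}}

```text
t: 17.55
ee_pos: [0.5953, -0.0064, 0.0307]
tool_rot: [0.742, 0.671, -0.0, 0.002]
ft_force: [-0.7, 0.4, 0.7]
gripper_width: 0.498
```

Emit:
{"api": "apply_moves", "payload": {
  "plan": [
    [0.5,[0,-0.0003,0],[0,0,0]],
    [0.5,[-0.0001,-0.0006,0],[0,0,0]],
    [0.5,[-0.0001,-0.0006,0],[0,0,0]]
  ]
}}

```text
t: 17.92
ee_pos: [0.5951, -0.0071, 0.0307]
tool_rot: [0.742, 0.671, -0.0, 0.002]
ft_force: [0.0, 0.2, -0.5]
gripper_width: 0.504
```

```bash
python3 - <<'E'
from h import *
f=bot.grab_frame("scene"); crop(f,"sc11",240,170,340,250,7)
F=[]
for i in range(3):
    o=bot.get_obs(); F.append(o['ft_force']); f=bot.grab_frame("side")
crop(f,"s11",260,150,400,250,5.5)
print(o['ee_pos'],np.mean(F,0))
E
```

```text
[ 0.59518521 -0.00701619  0.03073253] [0.15224046 0.73896554 0.26157988]
```

View pics/sc11.png

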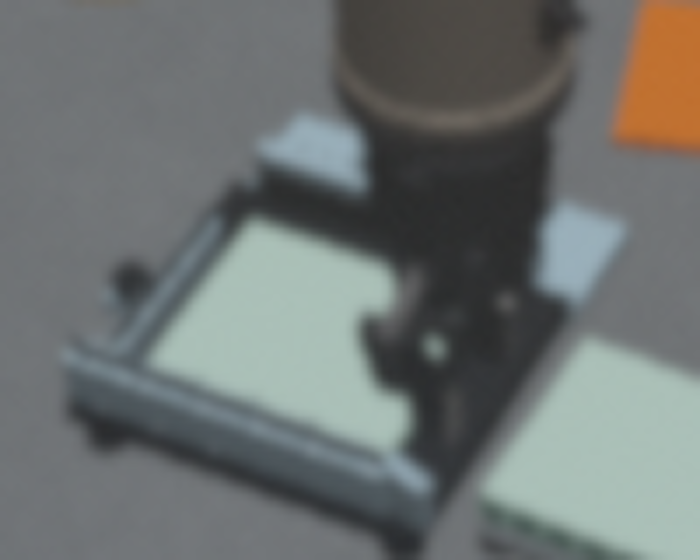

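View pics/s11.png

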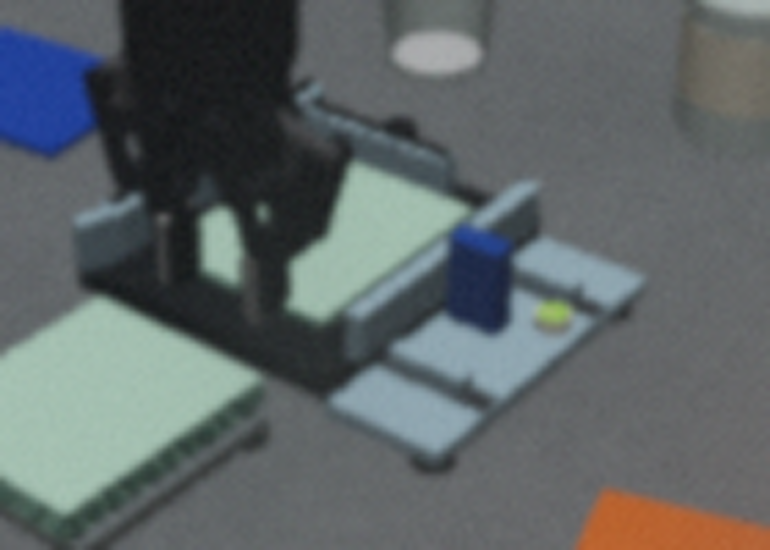

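A few mm of gap to the stop remain in the views. Stepping on.

Emit:
{"api": "apply_moves", "payload": {
  "plan": [
    [0.5,[0,-0.0003,0],[0,0,0]],
    [0.5,[-0.0001,-0.0006,0],[0,0,0]],
    [0.5,[-0.0001,-0.0006,0],[0,0,0]]
  ]
}}

```text
t: 18.5
ee_pos: [0.5951, -0.0077, 0.0307]
tool_rot: [0.742, 0.671, -0.0, 0.002]
ft_force: [-0.3, 0.7, -0.1]
gripper_width: 0.501
```

Emit:
{"api": "apply_moves", "payload": {
  "plan": [
    [0.5,[0,-0.0003,0],[0,0,0]],
    [0.5,[-0.0001,-0.0006,0],[0,0,0]],
    [0.5,[-0.0001,-0.0006,0],[0,0,0]]
  ]
}}

```text
t: 18.88
ee_pos: [0.595, -0.0083, 0.0308]
tool_rot: [0.742, 0.671, -0.0, 0.002]
ft_force: [-0.0, 1.2, 0.2]
gripper_width: 0.501
```

Emit:
{"api": "apply_moves", "payload": {
  "plan": [
    [0.5,[0,-0.0003,0],[0,0,0]],
    [0.5,[-0.0001,-0.0006,0],[0,0,0]],
    [0.5,[-0.0001,-0.0006,0],[0,0,0]]
  ]
}}

```text
t: 19.25
ee_pos: [0.5949, -0.009, 0.0308]
tool_rot: [0.742, 0.671, -0.0, 0.002]
ft_force: [0.0, 1.4, -0.0]
gripper_width: 0.502
```

Emit:
{"api": "apply_moves", "payload": {
  "plan": [
    [0.5,[0,-0.0003,0],[0,0,0]],
    [0.5,[-0.0001,-0.0006,0],[0,0,0]],
    [0.5,[-0.0001,-0.0006,0],[0,0,0]]
  ]
}}

```text
t: 19.62
ee_pos: [0.5948, -0.0095, 0.0307]
tool_rot: [0.742, 0.671, -0.0, 0.002]
ft_force: [-0.4, 1.0, 0.3]
gripper_width: 0.499
```

Emit:
{"api": "apply_moves", "payload": {
  "plan": [
    [0.5,[0,-0.0003,0],[0,0,0]],
    [0.5,[-0.0001,-0.0006,0],[0,0,0]],
    [0.5,[-0.0001,-0.0006,0],[0,0,0]]
  ]
}}

```text
t: 20.0
ee_pos: [0.5948, -0.0099, 0.0308]
tool_rot: [0.742, 0.671, 0.0, 0.002]
ft_force: [0.8, 3.9, 0.2]
gripper_width: 0.503
```

Emit:
{"api": "apply_moves", "payload": {
  "plan": [
    [0.5,[0,-0.0003,0],[0,0,0]],
    [0.5,[-0.0001,-0.0006,0],[0,0,0]],
    [0.5,[-0.0001,-0.0006,0],[0,0,0]]
  ]
}}

```text
t: 20.38
ee_pos: [0.5948, -0.0101, 0.0309]
tool_rot: [0.742, 0.671, 0.0, 0.002]
ft_force: [0.5, 5.7, 0.0]
gripper_width: 0.501
```

The force is rising and travel has stopped, so this looks like the stop. One more confirming nudge.

Emit:
{"api": "apply_moves", "payload": {
  "plan": [
    [0.5,[0,-0.0003,0],[0,0,0]],
    [0.5,[-0.0001,-0.0006,0],[0,0,0]],
    [0.5,[-0.0001,-0.0006,0],[0,0,0]]
  ]
}}

```text
t: 20.75
ee_pos: [0.5948, -0.0103, 0.0309]
tool_rot: [0.742, 0.671, 0.001, 0.002]
ft_force: [1.3, 6.5, 0.9]
gripper_width: 0.5
```

```bash
python3 - <<'E'
from h import *
F=[]
for i in range(4):
    o=bot.get_obs(); F.append(o['ft_force']); f=bot.grab_frame("side")
crop(f,"s12",260,150,400,250,5.5)
print(o['ee_pos'],np.mean(F,0), o['ee_pos'][:2]@[.1028,.9947]*1000-5.8)
f=bot.grab_frame("scene"); crop(f,"sc12",240,170,340,250,7)
E
```

```text
[ 0.59477704 -0.01021131  0.03093905] [0.83047456 6.1261781  0.86608092] 45.18589320596275
```

View pics/sc12.png

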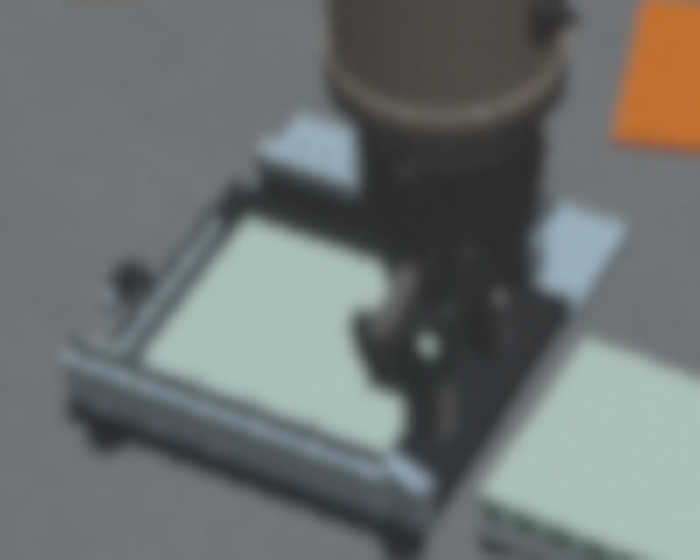

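Home against the stop: a steady 6 N at TCP y = 45.2 mm in the caster frame, against 46 predicted. Backing off along +y, then up for an overview.

Emit:
{"api": "apply_moves", "payload": {
  "plan": [
    [0.5,[0.0005,0.004,0],[0,0,0]],
    [0.5,[0.001,0.01,0],[0,0,0]],
    [0.5,[0.001,0.012,0.02],[0,0,0]],
    [0.5,[0.001,0.012,0.07],[0,0,0]],
    [0.5,[-0.004,0,0.13],[0,0,0]]
  ]
}}

```text
t: 21.62
ee_pos: [0.5904, -0.0093, 0.1631]
tool_rot: [0.741, 0.672, 0.0, 0.001]
ft_force: [0.7, -1.0, 0.4]
gripper_width: 0.499
```

Emit:
{"api": "apply_moves", "payload": {
  "plan": [
    [0,[-0.01,-0.01,0.06],[0,0,0]],
    [0,[-0.02,-0.02,0.1],[0,0,0]],
    [0,[-0.03,-0.03,0.13],[0,0,0]],
    [0,[-0.03,-0.03,0.13],[0,0,0]]
  ]
}}

```text
t: 22.12
ee_pos: [0.5607, -0.0399, 0.2968]
tool_rot: [0.741, 0.671, 0.002, 0.003]
ft_force: [0.5, -0.9, 0.2]
gripper_width: 0.002
```

```bash
python3 - <<'E'
from h import *
import pickle
f=bot.grab_frame("wrist"); save(f,"w13"); pickle.dump(f,open("w13.pkl","wb"))
o=bot.get_obs(); print(o['ee_pos'],o['tool_rot'],o['ft_force'],o['gripper_width'])
E
```

```text
[ 0.56038357 -0.03949995  0.29507551] [0.74119445 0.67128516 0.00113051 0.00239659] [0.09489764 1.202506   0.08793176] -0.002470716049573967
```

View pics/w13.png

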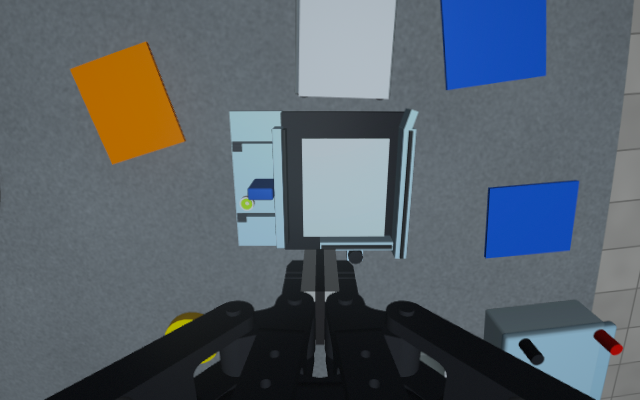

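```bash
python3 - <<'E'
from h import *
import pickle
f=pickle.load(open("w13.pkl","rb")); crop(f,"w13c",225,100,425,270,4)
ex=np.array([.9947,-.1028]);ey=np.array([.1028,.9947])
def c(P): return np.c_[P[:,:2]@ex*1000-597.6,P[:,:2]@ey*1000-5.8,P[:,2]*1000].round(1)
M=np.zeros(f["pixels"].shape[:2],np.uint8); s=f["pixels"].astype(int); x0,y0,x1,y1=294,130,394,243
M[y0:y1,x0:x1]=(s.min(2)>135)[y0:y1,x0:x1]
n,l,st,_=cv2.connectedComponentsWithStats(M); i=1+np.argmax(st[1:,4]); cc=max(cv2.findContours((l==i).astype(np.uint8),0,1)[0],key=cv2.contourArea)
P=onz(f,cc[:,0],0.035); Q=c(P)[:,:2].astype(np.float32); print(st[i],cv2.minAreaRect(Q), Q.min(0),Q.max(0))
h=cv2.cvtColor(f["pixels"],cv2.COLOR_RGB2HSV); m=np.zeros_like(M); m[170:205,240:280]=cv2.inRange(h,(105,120,60),(125,255,255))[170:205,240:280]
b=max(cv2.findContours(m,0,1)[0],key=cv2.contourArea)[:,0]; print("lug px",b.min(0),b.max(0))
print("knob",c(bydepth(f,[(247,203),(244,203),(247,206)])),"foot",c(bydepth(f,[(245,185),(255,230),(265,160)])),"lug top",c(bydepth(f,[(260,193),(252,194),(268,193)])))
print("lug edges z67",c(onz(f,[(248,188),(248,198),(273,193)],.067)))
print("gate top",c(onz(f,[(283,245),(281,135)],.056)),"wall",c(onz(f,[(396,250),(404,140)],.056)))
E
```

```text
[ 302  139   88   98 8194] ((-3.862823486328125, -24.157833099365234), (99.71141815185547, 119.24128723144531), 0.18867866694927216) [-53.8 -83.8] [46.  35.6]
lug px [248 179] [273 199]
knob [[-122.2  -44.1   25.5]
 [-126.1  -44.5   24.2]
 [-122.8  -48.5   23.7]] foot [[-125.2  -23.7   16.4]
 [-115.6  -82.9   17.7]
 [ -99.     7.8   17.6]] lug top [[ -98.6  -19.3   67.2]
 [-107.6  -20.6   66.7]
 [ -89.8  -19.    68. ]]
lug edges z67 [[-111.5  -13.7   67. ]
 [-112.2  -25.1   67. ]
 [ -84.4  -19.3   67. ]]
gate top [[-76.4 -86.4  56. ]
 [-75.   42.3  56. ]] wall [[ 57.8 -93.   56. ]
 [ 57.8  37.3  56. ]]
```

View pics/w13c.png

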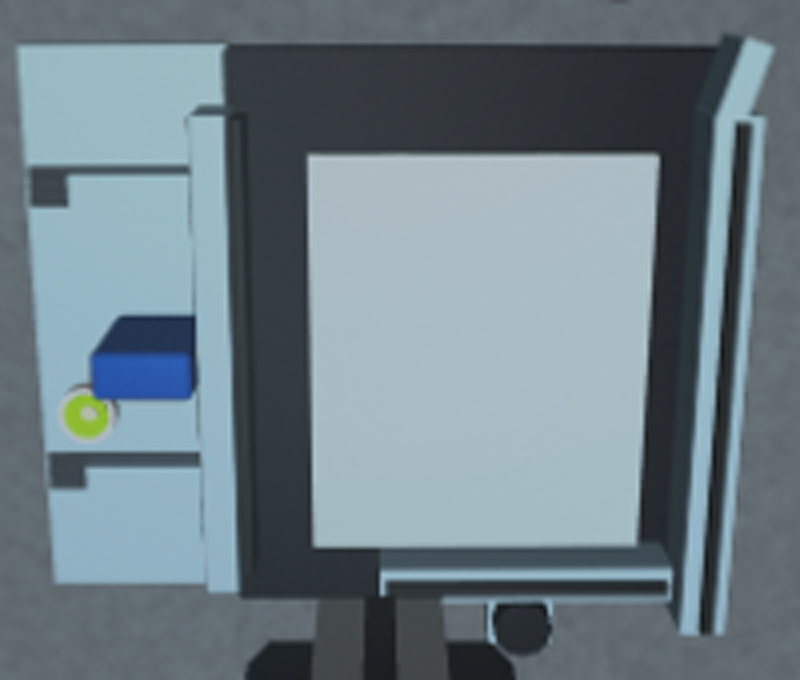

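The plate reads centre (-3.9, -24.2) mm, square within 0.2°, flat and home. The lug back is at caster (-112, -19.5) mm. Moving the shut fingers behind the lug.

Emit:
{"api": "apply_moves", "payload": {
  "plan": [
    [0,[-0.025,-0.005,-0.04],[0,0,0]],
    [0,[-0.05,-0.01,-0.08],[0,0,0]],
    [0,[-0.08,-0.015,-0.12],[0,0,0]],
    [0,[-0.105,-0.02,-0.15],[0,0,0]],
    [0,[-0.1166,-0.0202,-0.165],[0,0,0]]
  ]
}}

```text
t: 22.8
ee_pos: [0.4412, -0.0596, 0.1282]
tool_rot: [0.741, 0.671, -0.0, 0.001]
ft_force: [0.9, -0.0, 1.7]
gripper_width: 0.001
```

```bash
python3 - <<'E'
from h import *
for i in range(3): f=bot.grab_frame("wrist")
save(f,"w14"); f=bot.grab_frame("side"); crop(f,"s14",260,100,440,250,4.3)
o=bot.get_obs(); print(o['ee_pos'],o['tool_rot'],o['joints'])
E
```

```text
[ 0.44414628 -0.05926114  0.13025523] [0.74097337 0.67152993 0.00116849 0.00215903] [ 0.51570899  0.23334392 -0.58573542  2.16926893  0.18532576  0.78086525
 -0.28748456]
```

View pics/w14.png

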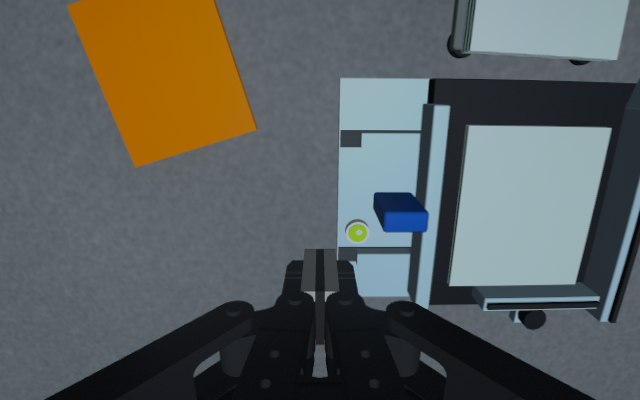

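View pics/s14.png

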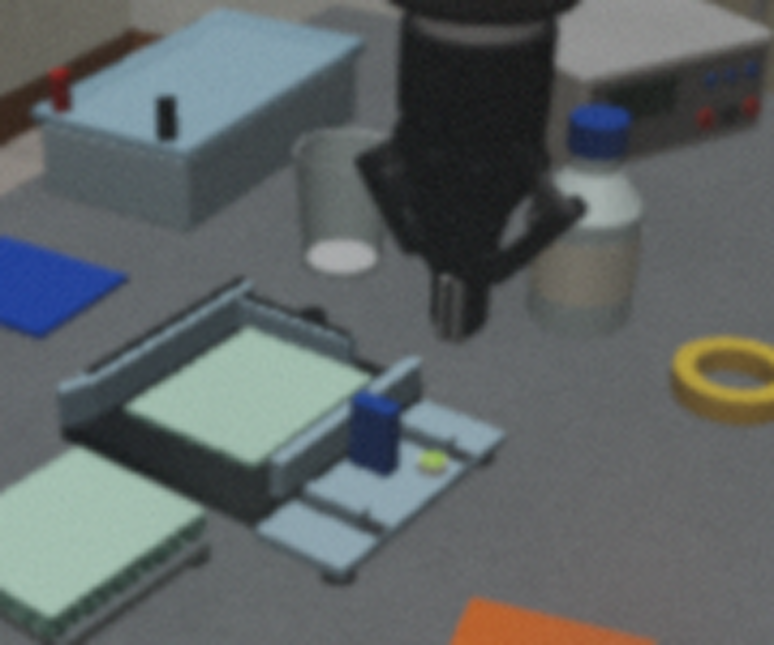

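Tips go to z ≈ 0.053, overlapping the lug's top 14 mm and keeping the linkages clear.

Emit:
{"api": "apply_moves", "payload": {
  "plan": [
    [0,[0,0,-0.025],[0,0,0]],
    [0,[0,0,-0.05],[0,0,0]],
    [0,[0,0,-0.068],[0,0,0]],
    [0,[0,0,-0.077],[0,0,0]],
    [0,[0,0,-0.077],[0,0,0]]
  ]
}}

```text
t: 23.62
ee_pos: [0.4446, -0.059, 0.0533]
tool_rot: [0.741, 0.672, 0.001, 0.002]
ft_force: [-0.3, -0.5, 0.8]
gripper_width: 0.002
```

```bash
python3 - <<'E'
from h import *
for i in range(5): f=bot.grab_frame("wrist")
save(f,"w15"); f=bot.grab_frame("side"); crop(f,"s15",260,100,440,250,4.3)
o=bot.get_obs(); print(o['ee_pos'],o['tool_rot'],o['ft_force'])
E
```

```text
[ 0.44445015 -0.05939074  0.05377188] [0.7410586  0.67143408 0.00137681 0.00255469] [-0.23107659 -0.49420557 -1.08950676]
```

View pics/w15.png

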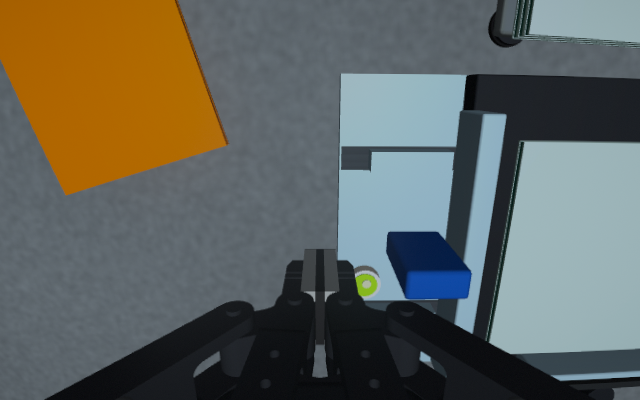

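View pics/s15.png

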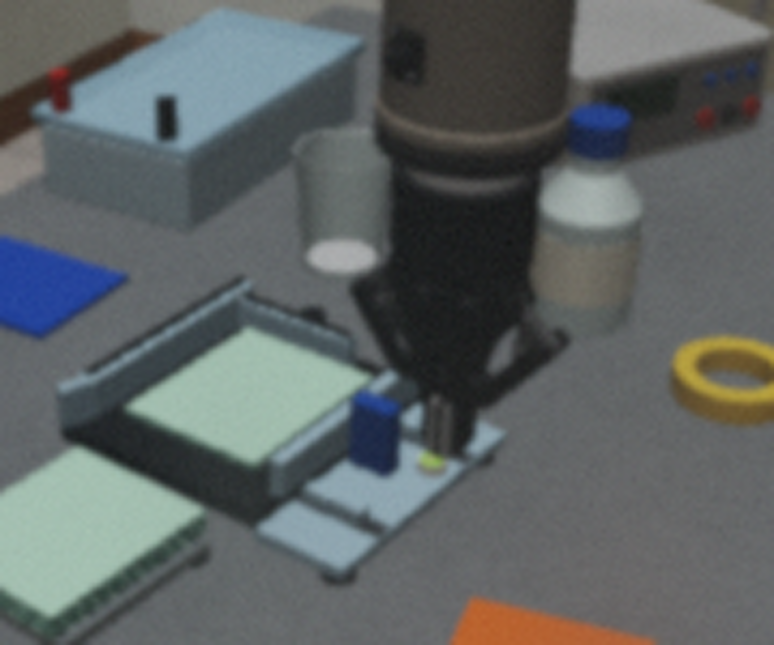

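TCP y in the caster frame is -19.2 mm, on the lug's centreline. Approaching the lug along caster +x.

Emit:
{"api": "apply_moves", "payload": {
  "plan": [
    [0,[0.003,-0.0003,0],[0,0,0]],
    [0,[0.006,-0.0006,0],[0,0,0]],
    [0,[0.009,-0.0009,0],[0,0,0]],
    [0,[0.012,-0.0012,0],[0,0,0]],
    [0,[0.012,-0.0012,0],[0,0,0]]
  ]
}}

```text
t: 24.55
ee_pos: [0.4567, -0.0606, 0.0537]
tool_rot: [0.741, 0.671, 0.001, 0.003]
ft_force: [-0.2, -0.3, -0.5]
gripper_width: -0.002
```

Emit:
{"api": "apply_moves", "payload": {
  "plan": [
    [0,[0.001,-0.0001,0],[0,0,0]],
    [0,[0.002,-0.0002,0],[0,0,0]],
    [0,[0.003,-0.0003,0],[0,0,0]],
    [0,[0.004,-0.0004,0],[0,0,0]],
    [0,[0.004,-0.0004,0],[0,0,0]]
  ]
}}

```text
t: 25.18
ee_pos: [0.4608, -0.061, 0.0537]
tool_rot: [0.741, 0.671, 0.001, 0.003]
ft_force: [-0.6, 0.9, -0.4]
gripper_width: -0.0
```

```bash
python3 - <<'E'
from h import *
f=bot.grab_frame("wrist")
save(f,"w16"); f=bot.grab_frame("side"); crop(f,"s16",260,100,440,250,4.3)
o=bot.get_obs(); print(o['ee_pos'],o['tool_rot'],o['ft_force'])
E
```

```text
[ 0.46070746 -0.06096766  0.05374078] [0.74103215 0.67146318 0.0014479  0.00253995] [0.06829922 0.29258124 0.38206065]
```

View pics/w16.png

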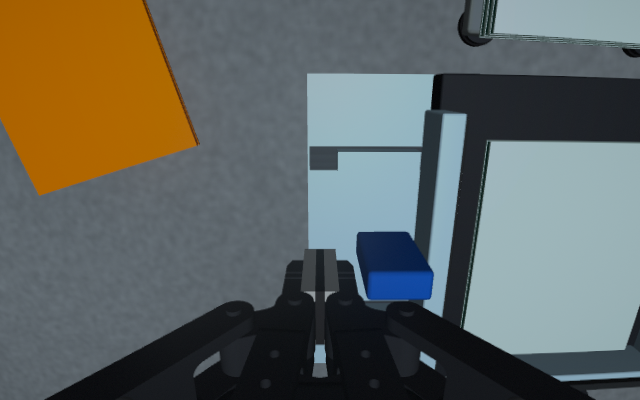

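View pics/s16.png

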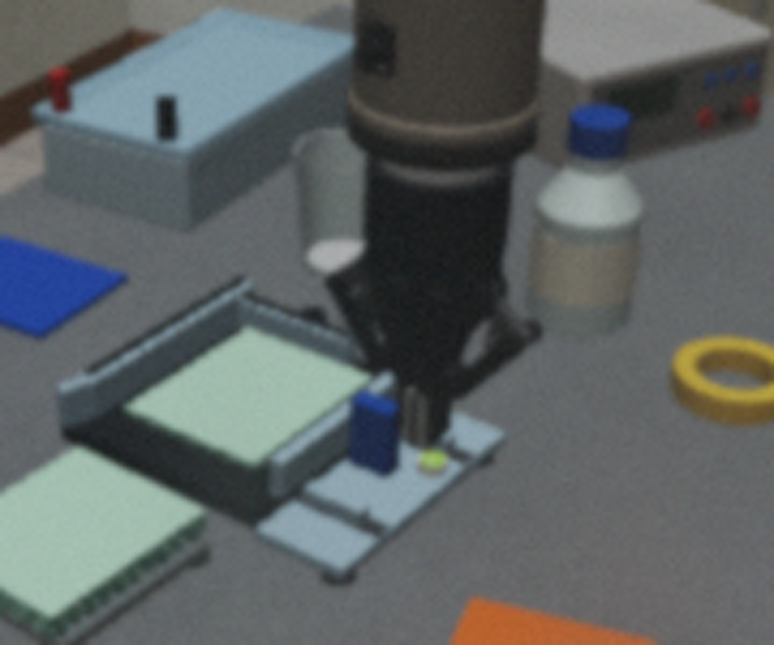

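Still a few mm away from the lug. Continuing 1 mm per row.

Emit:
{"api": "apply_moves", "payload": {
  "plan": [
    [0,[0.001,-0.0001,0],[0,0,0]],
    [0,[0.002,-0.0002,0],[0,0,0]],
    [0,[0.003,-0.0003,0],[0,0,0]],
    [0,[0.004,-0.0004,0],[0,0,0]],
    [0,[0.004,-0.0004,0],[0,0,0]]
  ]
}}

```text
t: 25.9
ee_pos: [0.4648, -0.0613, 0.0537]
tool_rot: [0.741, 0.671, 0.001, 0.003]
ft_force: [-0.4, -0.6, -0.8]
gripper_width: -0.001
```

Emit:
{"api": "apply_moves", "payload": {
  "plan": [
    [0,[0.001,-0.0001,0],[0,0,0]],
    [0,[0.002,-0.0002,0],[0,0,0]],
    [0,[0.003,-0.0003,0],[0,0,0]],
    [0,[0.004,-0.0004,0],[0,0,0]],
    [0,[0.004,-0.0004,0],[0,0,0]]
  ]
}}

```text
t: 26.52
ee_pos: [0.4681, -0.0617, 0.0536]
tool_rot: [0.741, 0.671, 0.001, 0.002]
ft_force: [-5.0, 1.1, 3.7]
gripper_width: 0.001
```

In contact with the lug at 5 N. Pushing the gate slowly.

Emit:
{"api": "apply_moves", "payload": {
  "plan": [
    [0,[0.001,-0.0001,0],[0,0,0]],
    [0,[0.002,-0.0002,0],[0,0,0]],
    [0,[0.003,-0.0003,0],[0,0,0]],
    [0,[0.004,-0.0004,0],[0,0,0]]
  ]
}}

```text
t: 27.02
ee_pos: [0.4712, -0.0621, 0.0534]
tool_rot: [0.741, 0.672, 0.0, 0.002]
ft_force: [-6.1, 1.3, 3.9]
gripper_width: 0.001
```

```bash
python3 - <<'E'
from h import *
f=bot.grab_frame("wrist")
save(f,"w17")
o=bot.get_obs(); print(o['ee_pos'],o['tool_rot'],o['ft_force'])
E
```

```text
[ 0.47131264 -0.06206174  0.05339408] [7.40986194e-01 6.71518307e-01 2.40770941e-04 1.60177415e-03] [-4.44458579  0.13709211  4.16542839]
```

View pics/w17.png

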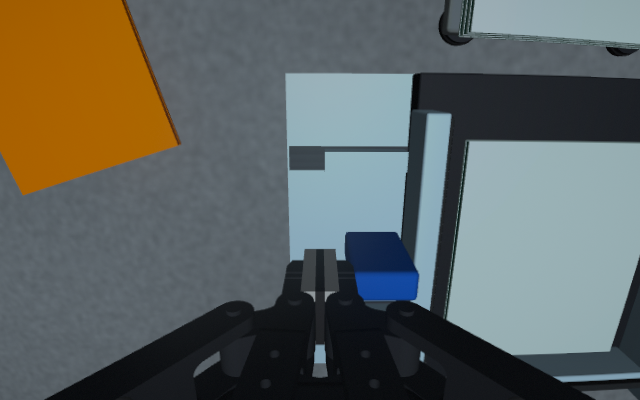

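The gate slides at about 6 N, as described. Continuing.

Emit:
{"api": "apply_moves", "payload": {
  "plan": [
    [0,[0.0012,-0.0001,0],[0,0,0]],
    [0,[0.0024,-0.0002,0],[0,0,0]],
    [0,[0.0036,-0.0004,0],[0,0,0]],
    [0,[0.0048,-0.0005,0],[0,0,0]],
    [0,[0.006,-0.0006,0],[0,0,0]]
  ]
}}

```text
t: 27.7
ee_pos: [0.4764, -0.0626, 0.0532]
tool_rot: [0.741, 0.672, -0.0, 0.001]
ft_force: [-6.4, 1.1, 3.9]
gripper_width: 0.003
```

Emit:
{"api": "apply_moves", "payload": {
  "plan": [
    [0,[0.0012,-0.0001,0],[0,0,0]],
    [0,[0.0024,-0.0002,0],[0,0,0]],
    [0,[0.0036,-0.0004,0],[0,0,0]],
    [0,[0.0048,-0.0005,0],[0,0,0]],
    [0,[0.006,-0.0006,0],[0,0,0]]
  ]
}}

```text
t: 28.32
ee_pos: [0.4816, -0.0631, 0.053]
tool_rot: [0.741, 0.672, -0.001, 0.001]
ft_force: [-6.2, 1.7, 3.8]
gripper_width: -0.002
```

```bash
python3 - <<'E'
from h import *
f=bot.grab_frame("wrist")
save(f,"w18")
o=bot.get_obs(); print(o['ee_pos'],o['tool_rot'],o['ft_force'])
E
```

```text
[ 0.48168514 -0.06315418  0.05299682] [ 7.40933437e-01  6.71577326e-01 -1.10619460e-03  5.59101700e-04] [-5.28744694  1.08746314  3.5567909 ]
```

View pics/w18.png

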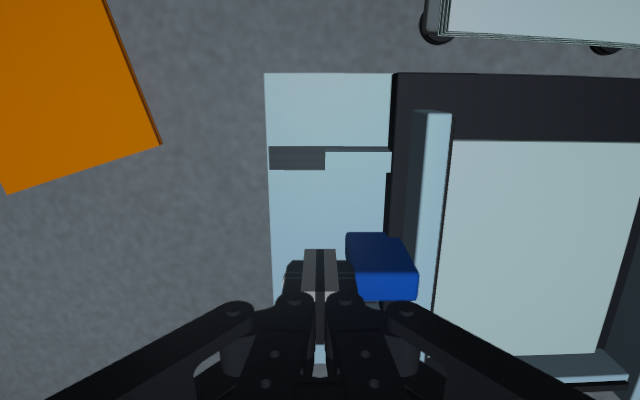

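Emit:
{"api": "apply_moves", "payload": {
  "plan": [
    [0,[0.0012,-0.0001,0],[0,0,0]],
    [0,[0.0024,-0.0002,0],[0,0,0]],
    [0,[0.0036,-0.0004,0],[0,0,0]],
    [0,[0.0048,-0.0005,0],[0,0,0]],
    [0,[0.006,-0.0006,0],[0,0,0]]
  ]
}}

```text
t: 29.0
ee_pos: [0.4866, -0.0637, 0.0528]
tool_rot: [0.741, 0.672, -0.002, -0.0]
ft_force: [-8.2, 0.6, 6.4]
gripper_width: -0.0
```

Emit:
{"api": "apply_moves", "payload": {
  "plan": [
    [0,[0.001,-0.0001,0],[0,0,0]],
    [0,[0.002,-0.0002,0],[0,0,0]],
    [0,[0.003,-0.0003,0],[0,0,0]],
    [0,[0.004,-0.0004,0],[0,0,0]]
  ]
}}

```text
t: 29.5
ee_pos: [0.4895, -0.064, 0.0526]
tool_rot: [0.741, 0.672, -0.003, -0.001]
ft_force: [-7.3, 1.5, 5.6]
gripper_width: -0.001
```

```bash
python3 - <<'E'
from h import *
f=bot.grab_frame("wrist")
save(f,"w19")
o=bot.get_obs(); print(o['ee_pos'],o['tool_rot'],o['ft_force'])
f=bot.grab_frame("scene"); crop(f,"sc19",240,170,340,250,7)
E
```

```text
[ 0.48962944 -0.06403249  0.05258276] [ 7.40882626e-01  6.71628379e-01 -2.78500395e-03 -7.05450821e-04] [-5.93410796  0.28374268  5.44102909]
```

View pics/w19.png

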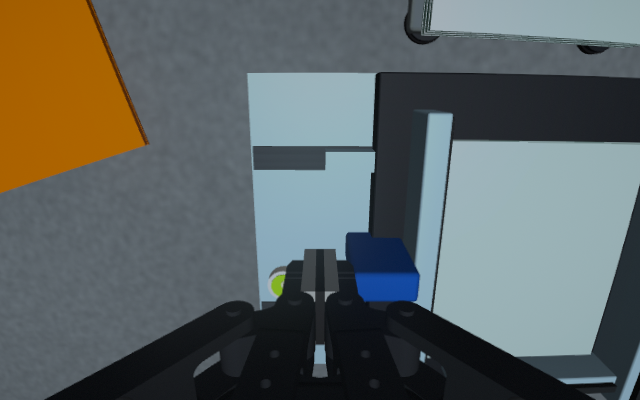

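View pics/sc19.png

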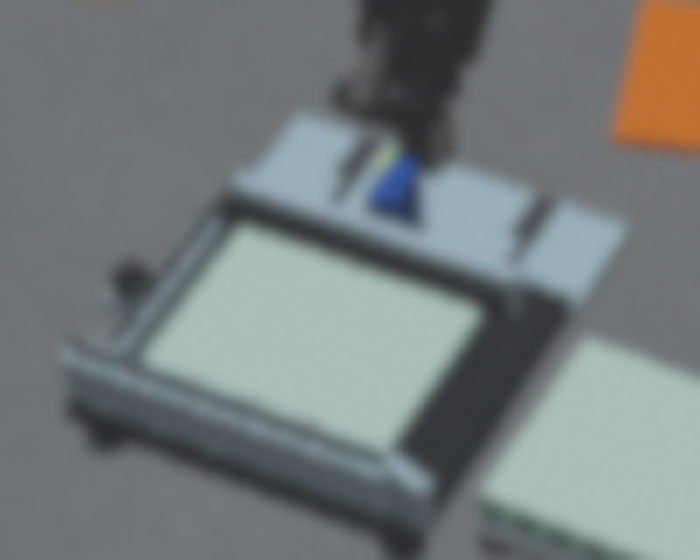

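The gate's gasket is now moving the plate (7-8 N). Roughly 8 mm to the wall, so slower now.

Emit:
{"api": "apply_moves", "payload": {
  "plan": [
    [0,[0.001,-0.0001,0],[0,0,0]],
    [0,[0.002,-0.0002,0],[0,0,0]],
    [0,[0.003,-0.0003,0],[0,0,0]],
    [0,[0.004,-0.0004,0],[0,0,0]],
    [0,[0.005,-0.0005,0],[0,0,0]]
  ]
}}

```text
t: 30.22
ee_pos: [0.4935, -0.0645, 0.0524]
tool_rot: [0.741, 0.672, -0.004, -0.001]
ft_force: [-8.1, 1.3, 6.3]
gripper_width: -0.002
```

Emit:
{"api": "apply_moves", "payload": {
  "plan": [
    [0,[0.0008,-0.0001,0],[0,0,0]],
    [0,[0.0014,-0.0001,0],[0,0,0]],
    [0,[0.002,-0.0002,0],[0,0,0]]
  ]
}}

```text
t: 30.6
ee_pos: [0.4944, -0.0646, 0.0521]
tool_rot: [0.741, 0.672, -0.004, -0.002]
ft_force: [-7.4, 1.6, 6.3]
gripper_width: -0.0
```

```bash
python3 - <<'E'
from h import *
f=bot.grab_frame("wrist"); save(f,"w20")
ex=np.array([.9947,-.1028]);ey=np.array([.1028,.9947])
def c(P): return np.c_[P[:,:2]@ex*1000-597.6,P[:,:2]@ey*1000-5.8,P[:,2]*1000].round(1)
o=bot.get_obs(); print(o['ee_pos'],o['tool_rot'],o['ft_force'])
g=f["pixels"].astype(int).sum(2)
for v in (160,200): print(v,g[v,440:460].tolist(),g[v,590:640].tolist())
f=bot.grab_frame("scene"); crop(f,"sc20",240,170,340,250,7)
E
```

```text
[ 0.49450099 -0.06463     0.05216134] [ 0.740842    0.67166173 -0.00444925 -0.00196307] [-6.53765761  0.34461637  5.70693468]
160 [517, 515, 514, 513, 513, 513, 515, 506, 460, 180, 101, 391, 530, 531, 534, 531, 531, 530, 530, 530] [516, 515, 515, 514, 514, 515, 514, 514, 514, 514, 514, 514, 514, 514, 514, 514, 513, 514, 513, 511, 514, 513, 514, 511, 511, 512, 513, 511, 511, 510, 512, 512, 511, 511, 511, 511, 511, 511, 510, 510, 511, 511, 511, 511, 508, 508, 509, 508, 510, 508]
200 [511, 512, 514, 478, 287, 129, 181, 483, 530, 530, 530, 529, 529, 530, 530, 528, 530, 530, 528, 528] [517, 515, 515, 514, 517, 515, 515, 514, 515, 514, 515, 515, 514, 513, 514, 515, 514, 514, 514, 513, 514, 515, 513, 514, 511, 513, 512, 514, 511, 511, 511, 513, 511, 512, 512, 510, 510, 511, 511, 511, 511, 511, 510, 511, 512, 510, 510, 342, 151, 136]
```

View pics/w20.png

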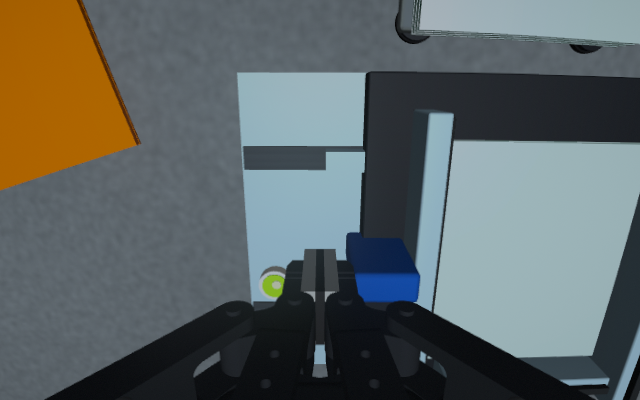

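View pics/sc20.png

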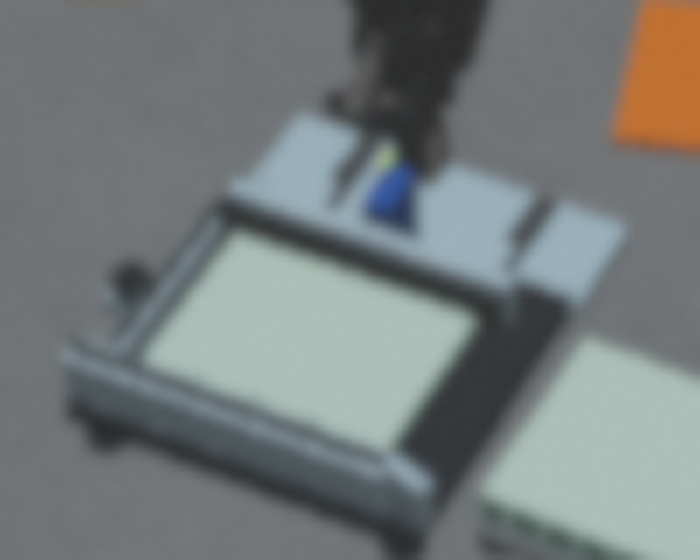

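About 3 mm to go. Small steps now, watching for the force to rise.

Emit:
{"api": "apply_moves", "payload": {
  "plan": [
    [0,[0.0007,-0.0001,0],[0,0,0]],
    [0,[0.0013,-0.0001,0],[0,0,0]],
    [0,[0.0013,-0.0001,0],[0,0,0]]
  ]
}}

```text
t: 31.08
ee_pos: [0.4947, -0.0647, 0.0519]
tool_rot: [0.741, 0.672, -0.005, -0.003]
ft_force: [-6.7, 0.3, 6.6]
gripper_width: 0.002
```

Emit:
{"api": "apply_moves", "payload": {
  "plan": [
    [0,[0.0007,-0.0001,0],[0,0,0]],
    [0,[0.0012,-0.0001,0],[0,0,0]],
    [0,[0.0012,-0.0001,0],[0,0,0]]
  ]
}}

```text
t: 31.45
ee_pos: [0.4947, -0.0647, 0.0517]
tool_rot: [0.741, 0.672, -0.006, -0.003]
ft_force: [-7.6, 1.8, 6.2]
gripper_width: -0.001
```

Small steps are lost in the arm's compliance (about 6 N/mm here) and the tool has tilted by about 0.013 rad. I'll correct the tilt and height and use a slightly bigger step.

Emit:
{"api": "apply_moves", "payload": {
  "plan": [
    [0,[0.0005,0,0.0006],[0,-0.006,0]],
    [0,[0.001,-0.0001,0.001],[0.003,-0.012,0]],
    [0,[0.0015,-0.0001,0.001],[0.003,-0.012,0]],
    [0,[0.0015,-0.0001,0.001],[0.003,-0.012,0]]
  ]
}}

```text
t: 31.95
ee_pos: [0.495, -0.0648, 0.0523]
tool_rot: [0.741, 0.672, -0.002, -0.001]
ft_force: [-6.8, 1.7, 0.0]
gripper_width: -0.001
```

Emit:
{"api": "apply_moves", "payload": {
  "plan": [
    [0,[0.0008,-0.0001,0],[0.001,-0.002,0]],
    [0,[0.0015,-0.0002,0],[0.001,-0.004,0]],
    [0,[0.0022,-0.0002,0],[0.001,-0.004,0]],
    [0,[0.0022,-0.0002,0],[0.001,-0.004,0]]
  ]
}}

```text
t: 32.45
ee_pos: [0.4958, -0.0649, 0.0519]
tool_rot: [0.741, 0.672, -0.001, -0.001]
ft_force: [-9.9, 1.2, 6.0]
gripper_width: 0.003
```

Emit:
{"api": "apply_moves", "payload": {
  "plan": [
    [0,[0.0008,-0.0001,0.0005],[0,0,0]],
    [0,[0.0016,-0.0002,0.0005],[0,-0.002,0]],
    [0,[0.0024,-0.0002,0.0005],[0,-0.002,0]],
    [0,[0.0024,-0.0002,0.0005],[0,-0.002,0]]
  ]
}}

```text
t: 32.95
ee_pos: [0.4965, -0.065, 0.052]
tool_rot: [0.741, 0.672, -0.001, -0.001]
ft_force: [-12.0, 3.2, 4.3]
gripper_width: -0.0
```

```bash
python3 - <<'E'
from h import *
F=[]
for i in range(4):
    o=bot.get_obs(); F.append(o['ft_force']); f=bot.grab_frame("scene")
print(o['ee_pos'],o['tool_rot'],np.mean(F,0)); crop(f,"sc21",240,170,340,250,7)
f=bot.grab_frame("wrist"); save(f,"w21")
E
```

```text
[ 0.49651491 -0.06493945  0.05203446] [ 0.74075972  0.67176801 -0.00100745 -0.0013284 ] [-11.46660077   2.58190272   4.83665981]
```

View pics/sc21.png

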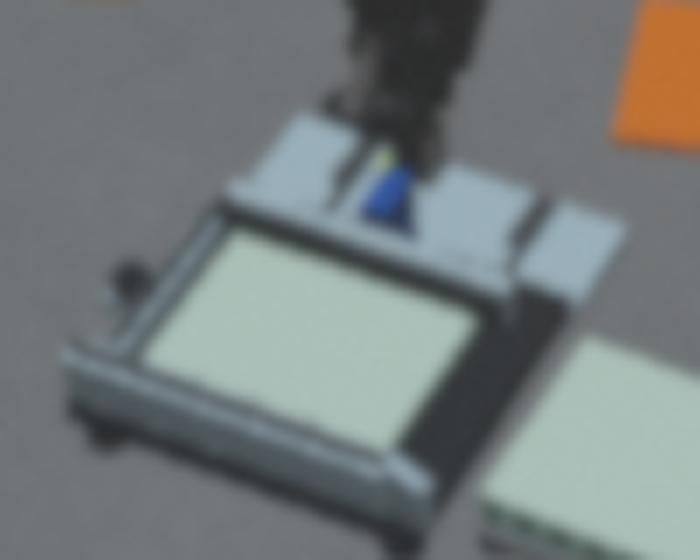

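View pics/w21.png

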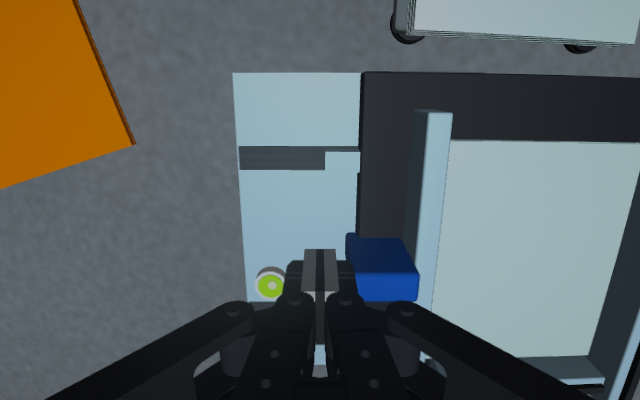

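Push force rose 7 → 9.9 → 11.5 N over 1.5 mm, which matches the gasket's 3 N/mm with the plate on the wall. That leaves roughly 4-5 N on the gasket after the gate's 6 N of friction. Backing straight off and checking from above.

Emit:
{"api": "apply_moves", "payload": {
  "plan": [
    [0,[-0.005,0.0005,0],[0,0,0]],
    [0,[-0.012,0.0012,0],[0,0,0]],
    [0,[-0.02,0.002,0.02],[0,0,0]],
    [0,[-0.02,0.002,0.08],[0,0,0]],
    [0,[-0.01,0.002,0.14],[0,0,0]]
  ]
}}

```text
t: 33.83
ee_pos: [0.4857, -0.0629, 0.1936]
tool_rot: [0.741, 0.672, -0.001, -0.002]
ft_force: [1.4, -1.7, -0.3]
gripper_width: -0.0
```

Emit:
{"api": "apply_moves", "payload": {
  "plan": [
    [0,[0.02,0.005,0.05],[0,0,0]],
    [0,[0.045,0.01,0.09],[0,0,0]],
    [0,[0.075,0.02,0.1],[0,0,0]],
    [0,[0.075,0.025,0.1],[0,0,0]],
    [0,[0.075,0.025,0.1],[0,0,0]]
  ]
}}

```text
t: 34.45
ee_pos: [0.56, -0.0375, 0.2931]
tool_rot: [0.74, 0.672, -0.001, -0.002]
ft_force: [-0.1, -0.8, -0.1]
gripper_width: -0.002
```

```bash
cat > chk.py <<'E'
from h import *
import sys
for i in range(3): f=bot.grab_frame("wrist")
crop(f,sys.argv[1],225,80,425,260,3.3)
save(f,sys.argv[1]+"f")
ex=np.array([.9947,-.1028]);ey=np.array([.1028,.9947])
def c(P): return np.c_[P[:,:2]@ex*1000-597.6,P[:,:2]@ey*1000-5.8,P[:,2]*1000].round(1)
o=bot.get_obs(); print(o['t'],o['ee_pos'],o['ft_force'])
# plate mask around expected
M=np.zeros(f["pixels"].shape[:2],np.uint8); s=f["pixels"].astype(int)
def cw(x,y,z): return np.array([.595,-.0557,0])+np.r_[ex*x/1000+ey*y/1000,z]
q=proj(f,[cw(x,y,.035) for x,y in ((-41,-83),(57,-83),(57,34),(-41,34))]).astype(np.int32)
print("expected corners px",q.tolist())
g=s.sum(2)
for v in np.linspace(q[:,1].min()+15,q[:,1].max()-15,4).astype(int):
    a=q[:,0].min()-25;b=q[:,0].max()+20
    print(v,a,g[v,a:a+45].tolist(),'|',b-35,g[v,b-35:b].tolist())
E
python3 chk.py w22
```

```text
34.6 [ 0.55996659 -0.03831052  0.29329205] [ 0.05684723 -0.38219827 -1.27420061]
expected corners px [[316, 238], [396, 238], [403, 143], [316, 142]]
157 291 [172, 172, 172, 172, 171, 170, 171, 171, 170, 171, 170, 171, 443, 520, 527, 526, 527, 528, 527, 529, 510, 211, 174, 289, 531, 545, 545, 545, 545, 544, 546, 544, 544, 544, 544, 544, 545, 544, 546, 543, 545, 545, 545, 546, 545] | 388 [548, 548, 547, 547, 545, 548, 547, 547, 548, 547, 548, 548, 544, 501, 231, 148, 149, 145, 283, 500, 530, 531, 531, 449, 90, 134, 135, 225, 413, 526, 478, 363, 316, 319, 319]
179 291 [168, 170, 170, 171, 170, 169, 169, 169, 170, 169, 173, 171, 307, 517, 523, 525, 523, 525, 524, 526, 520, 211, 176, 289, 528, 544, 542, 542, 543, 542, 545, 542, 543, 544, 542, 544, 545, 543, 542, 543, 545, 544, 545, 545, 545] | 388 [544, 546, 545, 546, 544, 546, 546, 546, 546, 546, 547, 533, 414, 150, 151, 151, 237, 448, 529, 528, 526, 471, 150, 133, 133, 166, 348, 522, 487, 373, 313, 316, 318, 312, 309]
201 291 [288, 288, 288, 290, 291, 287, 294, 290, 292, 293, 281, 257, 202, 510, 519, 522, 522, 522, 522, 520, 524, 257, 176, 285, 529, 540, 541, 541, 540, 540, 542, 542, 540, 540, 543, 543, 541, 541, 540, 541, 541, 541, 543, 542, 543] | 388 [541, 544, 544, 544, 542, 544, 544, 544, 544, 544, 517, 236, 150, 151, 175, 327, 529, 524, 523, 483, 241, 110, 127, 160, 335, 520, 500, 403, 318, 318, 319, 318, 315, 313, 312]
223 291 [157, 156, 155, 155, 155, 155, 155, 155, 156, 156, 156, 157, 138, 473, 512, 515, 516, 515, 515, 517, 521, 268, 173, 194, 521, 537, 536, 536, 536, 536, 535, 537, 535, 535, 536, 535, 536, 537, 537, 539, 537, 536, 536, 539, 538] | 388 [539, 540, 541, 539, 541, 540, 541, 539, 526, 402, 153, 155, 149, 246, 495, 523, 521, 494, 340, 98, 128, 127, 295, 519, 501, 418, 333, 327, 320, 318, 318, 316, 313, 306, 303]
```

View pics/w22f.png

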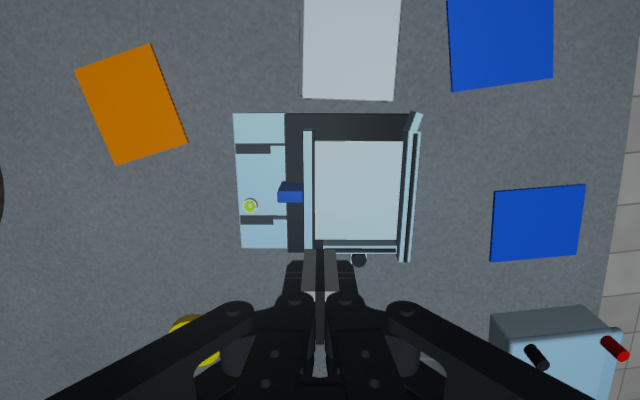

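View pics/w22.png

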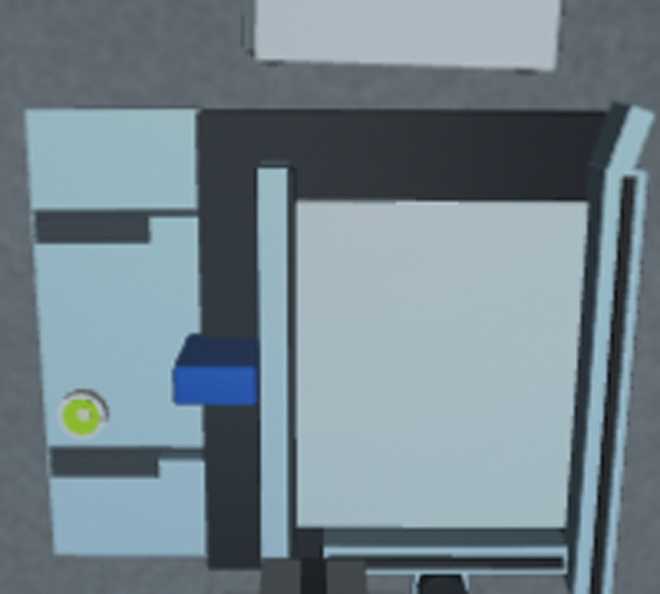

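```bash
python3 - <<'E'
from h import *
import pickle
f=bot.grab_frame("wrist")
ex=np.array([.9947,-.1028]);ey=np.array([.1028,.9947])
def c(P): return np.c_[P[:,:2]@ex*1000-597.6,P[:,:2]@ey*1000-5.8]
print("plate right",c(onz(f,[(401.8,157),(399.6,179),(397.9+.5,201),(396.8,223)],.035)).round(1).tolist())
print("wall top face",c(onz(f,[(406.2,157),(404.7,179),(403.2,201),(401.6,223)],.056)).round(1).tolist())
print("plate left",c(onz(f,[(314.5,157),(314.5,179),(314.5,201),(314.6,223)],.035)).round(1).tolist())
print("gate inner top",c(onz(f,[(311.5,157),(311.6,179),(311.8,201),(311.8,223)],.056)).round(1).tolist())
g=f["pixels"].astype(int).sum(2); 
for u in (335,360,385): print(u,g[134:148,u].tolist(),g[228:256,u].tolist())
def rect(f,x0,y0,x1,y1,z):
    M=np.zeros(f["pixels"].shape[:2],np.uint8); M[y0:y1,x0:x1]=(f["pixels"].min(2)>150)[y0:y1,x0:x1]
    k=max(cv2.findContours(M,0,1)[0],key=cv2.contourArea)[:,0]; k=k[(k[:,1]>2)]; return c(onz(f,k,z))
for nm,ff,b in (("before",pickle.load(open("w1.pkl","rb")),(280,14,380,125)),("w13",pickle.load(open("w13.pkl","rb")),(285,0,400,105)),("now",f,(290,0,410,108))):
    Q=rect(ff,*b,.0368 if nm=="before" else .0318); print("stack",nm,Q.min(0).round(1),Q.max(0).round(1))
E
```

```text
plate right [[56.8, 17.8], [56.1, -8.1], [56.6, -34.9], [56.6, -62.8]]
wall top face [[56.8, 21.6], [57.0, -2.9], [57.2, -28.4], [57.3, -54.8]]
plate left [[-43.0, 17.2], [-43.0, -8.7], [-43.0, -35.5], [-42.9, -63.3]]
gate inner top [[-45.9, 20.9], [-45.9, -3.5], [-45.7, -29.0], [-45.7, -55.3]]
335 [164, 164, 165, 164, 163, 167, 279, 472, 546, 546, 546, 547, 546, 546] [536, 536, 536, 533, 535, 535, 533, 535, 535, 534, 523, 431, 228, 228, 228, 229, 246, 361, 517, 485, 268, 148, 183, 204, 277, 262, 212, 210]
360 [150, 148, 150, 150, 149, 151, 242, 470, 549, 550, 549, 548, 549, 549] [538, 538, 538, 538, 536, 536, 536, 538, 536, 538, 523, 428, 223, 222, 225, 228, 233, 321, 514, 481, 262, 128, 147, 165, 316, 457, 104, 131]
385 [135, 133, 131, 134, 133, 133, 219, 533, 549, 547, 548, 547, 549, 550] [539, 538, 540, 538, 539, 536, 539, 537, 538, 536, 536, 490, 215, 216, 218, 217, 221, 320, 509, 473, 250, 101, 136, 165, 339, 476, 319, 319]
stack before [-57.1  80.5] [ 44.9 202.6]
stack w13 [-56.3  80.7] [ 44.7 177.4]
stack now [-56.9  80.7] [ 44.9 178.6]
```

Plate right edge is at x = 56.6 mm against the wall at 57.1, and square. The stop face shows directly beyond the plate with no bed gap. The gate-to-plate gap of 2.9 mm means the 4 mm gasket is compressed about 1.1 mm. The stack moved less than 1 mm. The arm is clear, so I'm handing in.

```bash
python3 - <<'E'
from h import *
o=bot.get_obs(); print(o['t'],o['ft_force'],abs(o['qd']).max())
print(bot.job_done())
E
```

```text
34.65 [-0.34858819 -0.07077086 -0.46675602] 0.004758756656993589
the job is handed in; nothing more can be done
None
```

I slid the top plate onto the caster's bed against the end stop, pushed the gate closed on it, and handed the job in at 34.6 s. No verdict was reported.

**What I did:** I pushed the plate's rear edge with two half-open fingertips until it met the stop at about 6 N. I then pushed the gate's lug until the force rose from 7 to about 11.5 N, and backed the arm clear.

**Last checks from above:**
- **Wall:** the plate's edge is within about 0.5 mm of the fixed wall, and it lies square.
- **Stop:** no gap is visible between the plate and the end stop.
- **Gasket:** it looks compressed by about 1.1 mm, which means roughly 3–5 N. This comes from the images and the push forces, because I couldn't measure it directly, and the image resolution is about 1 mm per pixel.
- **Other plates:** the edges of the stack moved less than 1 mm in the wrist images.
- **Bystanders:** the arm touched nothing else, though I did not re-measure their positions.

**What went off plan:**
- **First touch:** when I touched the plate's top to find its height, the force reached about 18 N, under the 30 N limit.
- **Edge load:** lowering the fingertips 1 mm while they were against the plate put 5–7 N downward on its edge. I backed off to release it.
- **Tool tilt:** the tool leaned by about 0.013 rad while pushing the gate, and I corrected it.

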